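# Re-tension the quick-release clamp of a laboratory shaker

### The job

The tube rack sits slack in the clamp of the orbital shaker. Flip the clamp's cam lever fully open, tighten the four-armed adjusting nut at the other end of its skewer by half a turn (clockwise, seen facing the nut), then flip the lever fully shut again so that the rack is gripped firmly. Leave the rack standing in the clamp and do not disturb the other things on the bench.

Things in the scene. Friction and masses are not known exactly. Their poses are not given: they have to be found in the camera images.
- shaker: Fixed orbital shaker: cream housing 300 (x) by 320 (y) mm, rubber-topped platform 100 mm above the bench, with a clamp frame on it: two upright jaw plates joined by a guide rod at shaker x = +80 mm and a quick-release skewer at x = -80 mm, both along y, 160 mm up. Origin: centre of its underside. Its own axes (world axes at yaw 0; panel faces -x) are meant by 'shaker x, y' below.
- lever_pivot (a point): Middle of the cam lever's vertical pivot pin, at the skewer's +y end: shaker (-80, +134, 160) mm; it shifts by up to 4 mm with the nut. The moving jaw's outer face is at shaker y = +107 mm; jaw tops are 180 mm above the bench. Between the shut lever's outer end and that face 65 mm are free for a finger.
- lever_tip (a point): Outer end of the cam lever on its middle line, 130 mm from the pivot. A straight bar 12 mm thick, 22 to 28 mm high, its middle 160 mm above the bench, black grip on the outer 55 mm. It swings level about the pivot, clear of all else, and can be pushed by a fingertip from either side.
- lever (a joint): Cam lever angle, rad. 0 = shut: it points along shaker +x, turned 0.349 rad (20 degrees) outwards to +y. Grows as it swings outwards, counter-clockwise from above (direction from shaker +x = 0.349 + value), to a stop at 1.75 = fully open. It stays where left (friction 0.2 N m, up to 0.2 more while the cam bites). Opening backs the moving jaw off 5 mm.
- nut_hub (a point): Centre of the adjusting nut's four arms, on the skewer axis at its -y end: shaker (-80, -133, 160) mm. Steel hub of 16 mm radius; four black round arms at right angles, 12 mm thick with 17 mm ball ends, reaching 54 mm from the axis. They turn in an upright plane 28 mm outside the fixed jaw. A fingertip can push the top arm over; level pushes on an arm over 40 degrees before upright jam.
- nut (a joint): Nut angle about the level skewer axis, rad; starts between 0 and 0.9. At 0 and every quarter turn (1.571) an arm points straight up. Grows on tightening: clockwise facing the nut from the -y side, so the top arm moves to shaker +x. A full turn draws the jaws 5 mm together. It stays where left (friction 0.08 N m).
- facing: Black rubber facing, 190 by 70 mm, 8 mm thick, on the inner side of the moving jaw, which presses on the rack's end; it yields by some 20 N per mm. Its origin lies at the skewer's axis, shaker (-80, 0, 160) mm.
- rack: Loose teal tube rack, 100 mm (x) by 170 mm (y), 72 mm high, with 15 capped tubes reaching 97 mm, about 0.6 kg, standing on the platform between the jaws with its ends to the jaws. Origin: centre of its underside.
- rack_center (a point): Centre of the tube rack, 36 mm above its underside.
- tip_box: Loose bystander: white and red pipette-tip box, 124 by 86 by 70 mm, on the bench beside the shaker's nut end.
- buffer_bottle: Loose bystander: clear bottle, radius 35 mm, 150 mm high, on the bench beyond the lever's end of the shaker.
- loose_pipette: Loose bystander: pipette lying on the bench near the lever's end of the shaker, 240 mm long, 40 mm high.
- low_rack: Loose bystander: low teal rack, 66 by 200 by 38 mm, on the bench to the left, near the side.
- beaker: Loose bystander: glass beaker, radius 35 mm, 90 mm high, on the bench to the right.
- tape_roll: Loose bystander: grey tape roll, radius 42 mm, 38 mm high, lying on the bench at the near right.

How it is judged (in metres and radians):
On the way, in this order (a step that is already met when the one before it is completed fails the run):
1. the cam lever is flipped open (past 1.3 rad) (value of joint lever above 1.3 rad), for 0.2 s.
2. with the lever open, the nut is tightened by about half a turn (value of joint lever above 1 rad and value of joint nut between 2.54 and 4.64 rad), for 0.2 s.
At the end, for the whole second after the job is handed in: Lever shut (below 0.12 rad); nut about half a turn tighter than at the start (joint 2.54 to 4.64: half a turn +-0.6 rad from any start); facing presses the rack with over 10 N; rack upright (0.06 rad), still, within 30 mm of the middle of the jaws (value of joint lever below 0.12 rad and value of joint nut between 2.54 and 4.64 rad and contact force between facing and rack above 10 N and x of rack_center in the frame of shaker between -0.03 and 0.03 m and angle between rack's own z axis and vertical below 0.06 rad and linear speed of rack below 0.02 m/s); the robot touches nothing.
It fails at once if the rack is tipped or shoved out of the clamp (angle between rack's own z axis and vertical above 0.25 rad or distance of rack_center from where it was at the start of the episode above 0.04 m).
It fails at once if a bystander on the bench is pushed away by more than 30 mm (distance of any of tip_box, buffer_bottle, loose_pipette, low_rack, beaker, tape_roll from where it was at the start of the episode above 0.03 m).
It also fails if it takes over 72 s, if anything falls off the work surface, if the arm or the gripper's body presses on something with over 40 N, if the wrist force passes 120 N, or if a joint passes its speed limit or range.

### The arm

A 6-joint arm with a two-finger parallel gripper is mounted at the origin on the work surface. World frame = base frame: x ahead of the robot, y to its left, z up, the work surface at z = 0. Lengths are in m, angles in degrees, forces in N, time in s.
With the tool pointing down it reaches from about 0.4 to 0.825 m from the base axis. Payload 7 kg.
Tool frame: the origin (TCP) lies midway between the tips of the shut fingers; the grasp point (between the pads) lies 19 mm behind it; z points along the fingers, y is the direction in which the jaws open and shut (so a half turn about z gives the same grasp; the last joint's range is limited). The gripper opens to 88 mm and grips with 3 to 60 N. Pads are 19 mm wide; open, the fingers measure 130 mm over their backs; the gripper's body (78 mm by 193 mm) begins 47 mm behind the grasp point.
Start: joints at [-46.92, 20.546, 0.682, 0, -70.136, -16.507], TCP at [0.302, -0.604, 0.227] pointing down, gripper open.
Joint ranges: [-176.03, 176.03], [-82.01, 121.73], [-58.28, 71.71], [-173.87, 95.51], [-174.79, -0.11], [-173.66, 173.66]. Speed limits (degrees/s): [136.94, 136.94, 172.46, 180, 180, 180].

### API

Orientations are given as [roll, pitch, yaw] about the fixed x, y, z axes, in that order (R = Rz(yaw) Ry(pitch) Rx(roll)).
In Python, from plant import get_state, capture, get_calibration, close_job, boxes_of, cut_out gives the robot as it stands.
- The arm moves only by the tool apply_moves, never from a script. Its argument "commands" is a list of rows, each an object with "grip": the closure, from 0 (fully open) to 1 (shut); "slide": the shift along the tool's x, y, z in m, a list of three; "roll": the turn about the tool's z in degrees. In form: [{"grip": grip, "slide": [x, y, z], "roll": roll}, ...]. A call has 1 to 5 rows; each row is the pose to reach, as a shift and turn from the pose commanded when the call began, along the tool's axes at that moment; what a row does not reach only later rows make up. A row lasts 1/8 s, in which the tool goes at most 62.5 mm and 10.7 degrees, less where a joint would pass 70% of its speed; a pose out of reach is approached as far as the arm can. A call with a gripper value outside its range is refused whole. The fingers move at their own pace and stop on an object; "grip_force" is the grip in N (left out, the last holds). Time passes only in rows, so rows that repeat a pose let the fingers close. It gives the time, the measured TCP pose, the force and the opening at its end, in the units of the state.
- get_state(): the state, without advancing time (a new reading comes with each control period).
- capture(name): name is "side" or "top" or "wrist"; returns (picture, depth): 480x640x3 uint8, red, green, blue; 480x640 float32, m along the optical axis (not along the pixel's ray), 0 where there is no reading.
- get_calibration(name): a dict with "mtx" (3x3 intrinsics, pixels), "R" (3x3) and "t" (3): a world point X has camera coordinates R X + t. Camera axes: x right, y down, z forward; pixel columns grow to the right and rows downward; lengths in m; the calibration is good to about 2 mm. A picture is of the moment at which its call begins: read the wrist's pose just before it. get_calibration takes no time and is no camera call; for the wrist camera it gives the pose at the moment of the call.
- close_job(): hands the job in, once; it reports no verdict.
Trained networks look in the newest picture that a camera, given by its name, has taken for a name from the list of things; names that differ only in an ending like _2 or _b are one class to them, and where a whole thing is asked for, a point or a joint stands for the part that bears it (a point fixed in the world has none). Each returns a list of dicts, best first, with "score" (0 to 1); they miss things now and then, are a little off and sometimes report something else, mostly with a low value. They report only what shows in the picture. A call takes as long as a camera call.
- boxes_of(name, camera): "position" ([x, y, z] in m, in the coordinates of the camera as it stood for that picture, good to about 4 mm: the middle of the surface that is visible of it).
- cut_out(name, camera): "mask" (480x640 bool, what is visible of it).
The state is a dict: "time_s": time; "joints": joint angles; "qd": joint speeds; "joint_torque": joint torques, N m; "tcp_pos": TCP position; "eef_rot": TCP orientation; "contact_force": force on the tool from outside, world axes, zero at the start; "moment": the same for the moment, N m; "gripper_width": finger opening in m.
Only numpy, scipy, OpenCV 4.12 (cv2) and the standard library are available. Lean on these libraries where they do the work, as an engineer would, in place of code of your own. Each camera call takes 0.05 s, during which the arm holds its last target.

## Working session

There is one attempt and no reset: what is moved stays moved. The work goes in short steps, Python scripts to look and compute and a tool call to move; the robot and the scene stay as the last step left them, time stands still between calls to the robot, and variables do not carry over. Pictures are saved under pics/ and viewed, and the job is handed in when it is done.

Besides the shell and the picture viewer there is one more tool, called by a JSON object that holds its "api" and its "payload", one argument or row to a line. apply_moves: Moves the arm, as the interface text tells. Its arguments: {"type":"object","properties":{"commands":{"type":"array"},"grip_force":{"type":"number"}},"required":["commands"]}

```bash
mkdir -p pics; ls; python3 - <<'E'
from plant import *
import cv2
s=get_state();print(s)
for n in ["side","top","wrist"]:
    p,d=capture(n);cv2.imwrite(f"pics/{n}0.png",p[:,:,::-1]);
    c=get_calibration(n);print(n,c)
    for k in ["shaker","lever","nut","rack","tip_box","buffer_bottle","loose_pipette"]:
        b=boxes_of(k,n)
        for x in b[:2]:
            import numpy as np
            print(k,round(x["score"],2),np.round(c["R"].T@(np.array(x["position"])-c["t"]),3))
E
```

```text
pics
{'time_s': 0.0, 'joints': array([-4.69199643e+01,  2.05920676e+01,  6.34066305e-01, -2.05546140e-02,
       -7.01362678e+01, -1.65075613e+01]), 'qd': array([ 0.10488036, -0.11657228, -0.03626472,  0.05360272,  0.09243556,
       -0.02437466]), 'joint_torque': array([ 7.45779507e-04, -5.82715845e+01,  2.93058068e+01,  6.99703261e+00,
        6.98031407e-03, -1.52005596e-04]), 'tcp_pos': array([ 0.30171242, -0.6032674 ,  0.22561641]), 'eef_rot': array([ 1.79904126e+02, -8.26228971e-03, -1.53434519e+02]), 'contact_force': array([-0.38902288,  0.04555958,  0.13655342]), 'moment': array([-0.03314956,  0.02241034, -0.00451153]), 'gripper_width': 0.08747611675779621}
side {'mtx': array([[565.63955975,   0.        , 316.19587851],
       [  0.        , 565.63955975, 237.74995829],
       [  0.        ,   0.        ,   1.        ]]), 'R': array([[-0.9599837 , -0.2798591 ,  0.01049663],
       [-0.20686589,  0.6833379 , -0.70018271],
       [ 0.18877976, -0.67433538, -0.71388654]]), 't': array([0.455863  , 0.19328856, 1.28435876])}
shaker 0.64 [0.478 0.1   0.099]
lever 0.89 [0.502 0.153 0
[... 605 characters left out ...]
   0.01  0.099]
lever 0.61 [0.493 0.143 0.174]
nut 0.78 [ 0.437 -0.132  0.169]
rack 0.62 [0.662 0.245 0.097]
rack 0.61 [ 0.504 -0.011  0.198]
tip_box 0.89 [ 0.505 -0.259  0.061]
tip_box 0.66 [ 0.505 -0.008  0.195]
buffer_bottle 0.84 [0.662 0.242 0.098]
loose_pipette 0.62 [0.564 0.209 0.025]
wrist {'mtx': array([[371.7371568 ,   0.        , 320.23105609],
       [  0.        , 371.7371568 , 245.18416034],
       [  0.        ,   0.        ,   1.        ]]), 'R': array([[-4.47186186e-01,  8.94440879e-01, -1.70237005e-04],
       [ 8.58129908e-01,  4.29085755e-01,  2.81954739e-01],
       [ 2.52264891e-01,  1.25940179e-01, -9.59427692e-01]]), 't': array([ 0.6747338 , -0.03607412,  0.39064362])}
```

View pics/side0.png

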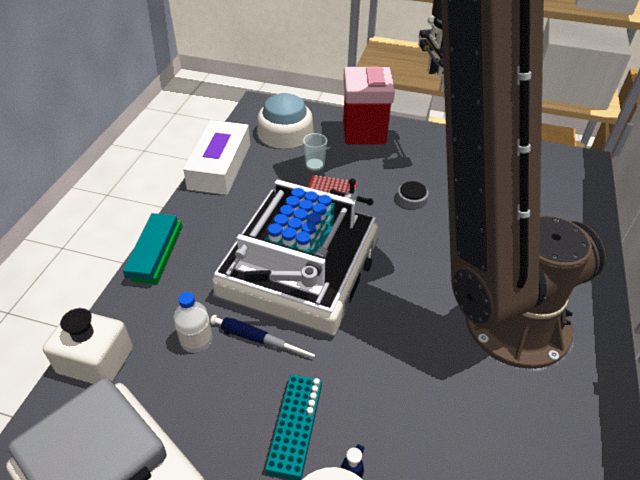

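View pics/top0.png

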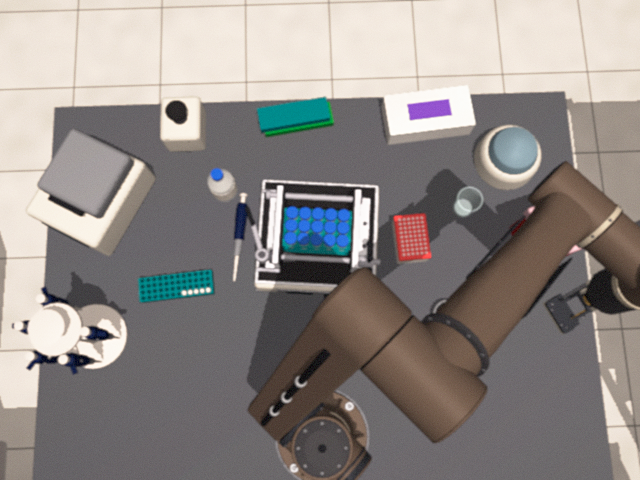

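The top view shows the shaker nearly axis-aligned: lever pivot near (262,255), lever running up to about (248,218), nut near (370,255). Next I'll fit the shaker pose from depth.

```bash
cat > h.py <<'E'
from plant import *
import cv2, numpy as np
def cloud(n):
    p,d=capture(n);c=get_calibration(n);K=c["mtx"]
    v,u=np.mgrid[:480,:640]
    X=np.stack([(u-K[0,2])/K[0,0]*d,(v-K[1,2])/K[1,1]*d,d],-1)
    W=(X-c["t"])@c["R"]
    W[d<=0]=np.nan
    return p,W,c
def proj(c,X):
    x=c["R"]@np.array(X)+c["t"];y=c["mtx"]@x;return y[:2]/y[2]
E
python3 - <<'E'
from h import *
P={}
for n in ["top","side"]:
    p,W,c=cloud(n)
    np.save(f"{n}_W.npy",W);cv2.imwrite(f"{n}_p.png",p)
    roi={"top":(160,310,215,400),"side":(170,340,200,400)}[n]
    a=p[roi[0]:roi[1],roi[2]:roi[3],::-1]
    cv2.imwrite(f"pics/{n}_z.png",cv2.resize(a,None,fx=4 if n=="top" else 4,fy=4,interpolation=cv2.INTER_CUBIC)[:600,:800])
    w=W.reshape(-1,3)
    m=(w[:,0]>.3)&(w[:,0]<.7)&(abs(w[:,1])<.22)
    # housing/platform top at z~0.1
    for lo,hi in [(.09,.108),(.172,.19)]:
        q=w[m&(w[:,2]>lo)&(w[:,2]<hi)]
        r=cv2.minAreaRect((q[:,:2]*1000).astype(np.float32));print(n,lo,len(q),r)
E
```

```text
top 0.09 5487 ((529.1322021484375, 34.2894287109375), (397.50469970703125, 288.8423767089844), 84.61015319824219)
top 0.172 1915 ((523.1595458984375, 12.055877685546875), (327.62274169921875, 199.93544006347656), 85.15980529785156)
side 0.09 4945 ((524.1375122070312, 33.82695007324219), (397.9275207519531, 281.6752014160156), 84.81592559814453)
side 0.172 2174 ((522.1848754882812, 15.573944091796875), (329.7403259277344, 200.1665496826172), 84.8887710571289)
```

View pics/top_z.png

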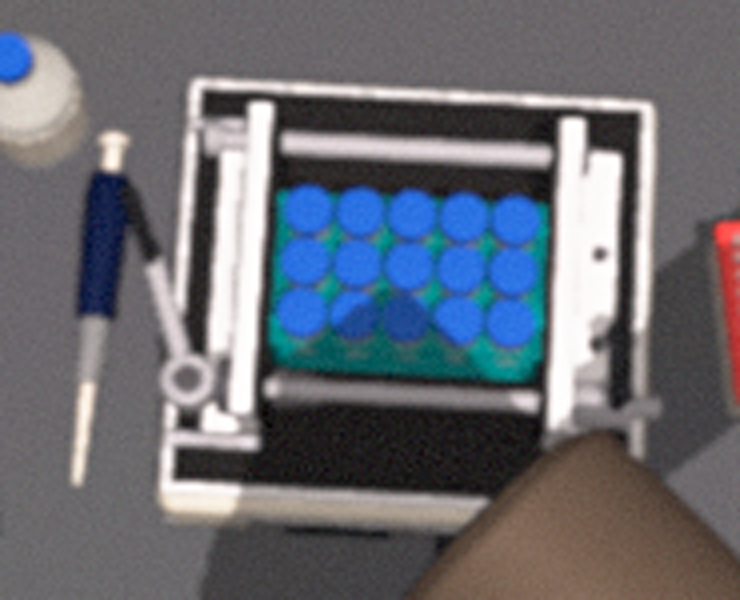

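View pics/side_z.png

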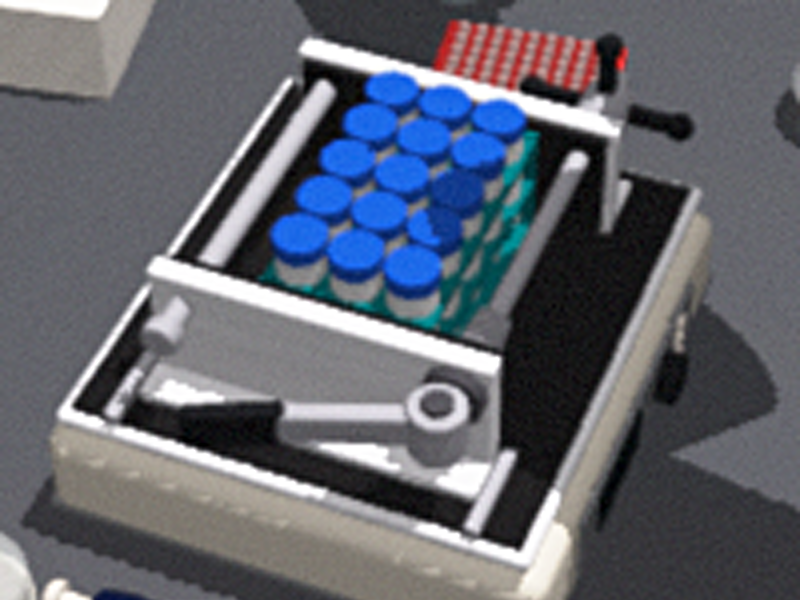

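```bash
python3 - <<'E'
from h import *
from scipy.optimize import least_squares
ct=get_calibration("top")
W=np.load("top_W.npy");p=cv2.imread("top_p.png") # stored rgb-order
print("boss",np.round(W[251:259,258:266].reshape(-1,3).mean(0),4), W[255,262])
# pixel -> world at z
def at(c,u,v,z):
    r=c["R"].T@np.linalg.solve(c["mtx"],[u,v,1]);o=-c["R"].T@c["t"];return o+r*(z-o[2])/r[2]
f=lambda x,y,z,r=(160,215):np.round(at(ct,r[1]+x/4-.375,r[0]+y/4-.375,z),4)
for nm,x,y,z in [("rimTL",193,80,.1),("rimTR",655,104,.1),("rimBL",160,490,.1),
  ("mjaw top outer",249,102,.18),("mjaw top inner",274,102,.18),("mjaw bot outer",230,412,.18),("fj top",573,118,.18),("fj outer top",586,118,.18),("fj in top",560,118,.18),("boss",187,380,.176),("levertip",122,178,.17)]:
    print(nm,f(x,y,z))
cs=get_calibration("side")
g=lambda x,y,z:np.round(at(cs,200+x/4-.375,170+y/4-.375,z),4)
for nm,x,y,z in [("mj out L",150,270,.18),("mj out R",502,366,.18),("boss",438,403,.176),("tip",185,420,.16),("nuttop ball",608,48,.21),("nut right ball",682,124,.165)]:
    print("side",nm,g(x,y,z))
Ws=np.load("side_W.npy")
for x,y in [(608,48),(682,124),(438,420),(200,415),(535,88)]: print(np.round(Ws[170+y//4,200+x//4],4))
E
```

```text
boss [0.453  0.1322 0.1769] [0.45102445 0.13062603 0.18049139]
rimTL [0.6722 0.1326 0.1   ]
rimTR [ 0.6451 -0.1756  0.1   ]
rimBL [0.3961 0.1579 0.1   ]
mjaw top outer [0.6304 0.0904 0.18  ]
mjaw top inner [0.6299 0.0746 0.18  ]
mjaw bot outer [0.4311 0.106  0.18  ]
fj top [ 0.6129 -0.1146  0.18  ]
fj outer top [ 0.6127 -0.1228  0.18  ]
fj in top [ 0.6132 -0.1063  0.18  ]
boss [0.4529 0.1326 0.176 ]
levertip [0.586  0.1725 0.17  ]
side mj out L [0.6275 0.0896 0.18  ]
side mj out R [0.428  0.1018 0.18  ]
side boss [0.4533 0.1322 0.176 ]
side tip [0.5788 0.1676 0.16  ]
side nuttop ball [ 0.4292 -0.1266  0.21  ]
side nut right ball [ 0.3818 -0.1253  0.165 ]
[ 0.4272 -0.1214  0.2136]
[ 0.3823 -0.1273  0.162 ]
[0.4495 0.1456 0.1777]
[0.5668 0.1723 0.1743]
[ 0.4732 -0.1308  0.1639]
```

```bash
cat >> h.py <<'E'
from scipy.spatial.transform import Rotation as Ro
PIV=np.array([.453,.1324]);YAW=-4.6
def go(X,yaw=None,s=None):
    s=s or get_state();R=Ro.from_euler("xyz",s["eef_rot"],degrees=True).as_matrix()
    d=R.T@(np.array(X)-s["tcp_pos"])
    r=0 if yaw is None else -((yaw-s["eef_rot"][2]+180)%360-180)
    print("slide",np.round(d,3),"roll",round(r,1))
E
python3 - <<'E'
from h import *
a=np.radians(15.4);l=np.array([np.cos(a),np.sin(a)]);n=np.array([-l[1],l[0]])
P=PIV+.105*l-.027*n;print(P)
go([*P,.27],-70)
E
```

```text
[0.56140003 0.13425282]
slide [-0.562  0.544 -0.043] roll -83.4
```

{"api": "apply_moves", "payload": {
  "commands": [
    {"grip": 1,"slide": [-0.02,0.02,-0.043],"roll": 0},
    {"grip": 1,"slide": [-0.06,0.058,-0.043],"roll": 0},
    {"grip": 1,"slide": [-0.1,0.096,-0.043],"roll": 0},
    {"grip": 1,"slide": [-0.14,0.135,-0.043],"roll": 0},
    {"grip": 1,"slide": [-0.18,0.174,-0.043],"roll": 0}
  ],
  "grip_force": 30
}}

```text
time_s: 1.92
tcp_pos: [0.3854, -0.366, 0.2698]
eef_rot: [-180.0, 0.0, -153.4]
contact_force: [1.5, -0.7, 0.3]
gripper_width: 0.0434
```

{"api": "apply_moves", "payload": {
  "commands": [
    {"grip": 1,"slide": [-0.04,0.039,0],"roll": 0},
    {"grip": 1,"slide": [-0.08,0.078,0],"roll": 0},
    {"grip": 1,"slide": [-0.12,0.116,0],"roll": 0},
    {"grip": 1,"slide": [-0.16,0.155,0],"roll": 0},
    {"grip": 1,"slide": [-0.2,0.194,0],"roll": 0}
  ]
}}

```text
time_s: 2.55
tcp_pos: [0.4775, -0.1027, 0.27]
eef_rot: [-180.0, 0.1, -153.4]
contact_force: [1.1, -0.3, -0.5]
gripper_width: 0.0007
```

{"api": "apply_moves", "payload": {
  "commands": [
    {"grip": 1,"slide": [-0.04,0.039,0],"roll": 0},
    {"grip": 1,"slide": [-0.08,0.078,0],"roll": 0},
    {"grip": 1,"slide": [-0.12,0.116,0],"roll": 0},
    {"grip": 1,"slide": [-0.16,0.155,0],"roll": 0},
    {"grip": 1,"slide": [-0.18,0.176,0],"roll": 0}
  ]
}}

```text
time_s: 3.18
tcp_pos: [0.5599, 0.1358, 0.2693]
eef_rot: [-180.0, -0.0, -153.3]
contact_force: [-0.7, -0.6, 0.3]
gripper_width: 0.0007
```

{"api": "apply_moves", "payload": {
  "commands": [
    {"grip": 1,"slide": [0,0,0],"roll": -10},
    {"grip": 1,"slide": [0,0,0],"roll": -20},
    {"grip": 1,"slide": [0,0,0],"roll": -30},
    {"grip": 1,"slide": [0,0,0],"roll": -40},
    {"grip": 1,"slide": [0,0,0],"roll": -50}
  ]
}}

```text
time_s: 3.8
tcp_pos: [0.5593, 0.1329, 0.2697]
eef_rot: [-180.0, 0.0, -103.1]
contact_force: [-0.4, 0.9, -0.3]
gripper_width: 0.0004
```

{"api": "apply_moves", "payload": {
  "commands": [
    {"grip": 1,"slide": [0,0,0],"roll": -10},
    {"grip": 1,"slide": [0,0,0],"roll": -20},
    {"grip": 1,"slide": [0,0,0],"roll": -30},
    {"grip": 1,"slide": [0,0,0],"roll": -33},
    {"grip": 1,"slide": [0,0,0],"roll": -33}
  ]
}}

```text
time_s: 4.42
tcp_pos: [0.5593, 0.133, 0.2697]
eef_rot: [-180.0, 0.0, -70.5]
contact_force: [0.6, 0.7, 0.2]
gripper_width: 0.0005
```

```bash
python3 - <<'E'
from h import *
s=get_state();print(s["tcp_pos"],s["eef_rot"],s["joints"],s["gripper_width"],s["time_s"])
p,W,c=cloud("wrist");cv2.imwrite("pics/w1.png",p[:,:,::-1])
c=get_calibration("wrist")
print("tcp pix",proj(c,s["tcp_pos"]))
for k in ["lever","lever_tip","lever_pivot"]:
  for x in boxes_of(k,"wrist")[:2]: print(k,x["score"],c["R"].T@(np.array(x["position"])-c["t"]))
E
```

```text
[0.55933305 0.13299147 0.26968848] [-1.79999440e+02  1.80295630e-03 -7.04798664e+01] [ 3.28615304e+01  9.69799355e+00 -8.40697947e+00 -1.70971934e-03
 -7.18940660e+01 -1.33408655e+01] 0.0005420797251511496 4.425
tcp pix [321.54655009 305.32553095]
lever 0.84 [0.51133742 0.14365752 0.173047  ]
lever_tip 0.64 [0.51154935 0.14695846 0.17227314]
lever_pivot 0.76 [0.51060268 0.14873707 0.1740053 ]
```

View pics/w1.png

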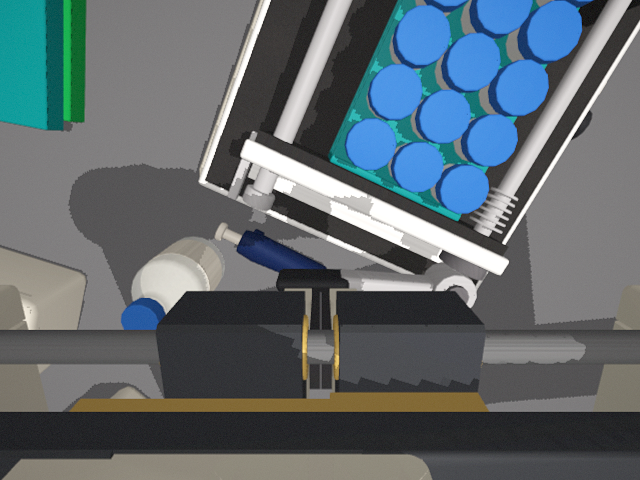

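```bash
python3 - <<'E'
from h import *
c=get_calibration("wrist");s=get_state()
a=np.radians(15.4);l=np.array([np.cos(a),np.sin(a)]);n=np.array([-l[1],l[0]])
p=cv2.imread("pics/w1.png")
for X in [[*PIV,.178],[*(PIV+.13*l),.16],[*(PIV+.075*l),.172]]:
    q=proj(c,X);print(q);cv2.circle(p,tuple(int(v) for v in q),4,(0,0,255),1)
for z in(.15,.17,.2): q=proj(c,[*s["tcp_pos"][:2],z]);print(q);cv2.circle(p,tuple(int(v) for v in q),4,(0,255,0),1)
cv2.imwrite("pics/w1b.png",cv2.resize(p[180:330,200:520],None,fx=2.5,fy=2.5))
E
```

```text
[458.85891862 293.98117557]
[283.09915125 273.28971072]
[355.74933588 284.00736265]
[320.92493869 237.94892751]
[320.97829978 245.22531424]
[321.07432325 258.31919771]
```

View pics/w1b.png

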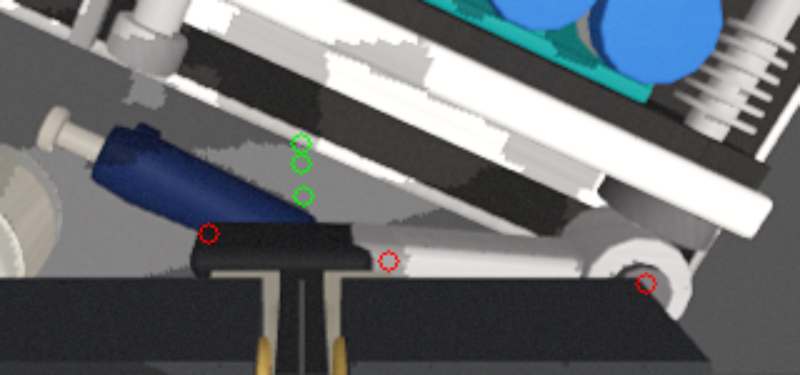

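The projected model points (red) land on the pivot and lever, and the finger point (green) falls in the free gap. I'll descend.

{"api": "apply_moves", "payload": {
  "commands": [
    {"grip": 1,"slide": [0,0,0.04],"roll": 0},
    {"grip": 1,"slide": [0,0,0.08],"roll": 0},
    {"grip": 1,"slide": [0,0,0.1],"roll": 0},
    {"grip": 1,"slide": [0,0,0.117],"roll": 0},
    {"grip": 1,"slide": [0,0,0.117],"roll": 0}
  ]
}}

```text
time_s: 5.25
tcp_pos: [0.5589, 0.1331, 0.1516]
eef_rot: [179.9, -0.0, -70.4]
contact_force: [0.0, 0.7, -0.1]
gripper_width: 0.0004
```

```bash
python3 - <<'E'
from h import *
s=get_state();print(s["tcp_pos"],s["contact_force"])
R=Ro.from_euler("xyz",s["eef_rot"],degrees=True).as_matrix()
yaw=s["eef_rot"][2]
for v in [0,.1,.3,.5,.7,.9,1.1,1.3,1.5,1.65,1.7,1.75]:
    a=v+np.radians(20+YAW);l=np.array([np.cos(a),np.sin(a)]);n=np.array([-l[1],l[0]])
    b=a+np.pi/2-np.radians(yaw)
    h=9.5*abs(np.cos(b))+21*abs(np.sin(b))   # half extent along normal
    h=h/1000+.006
    P=PIV+.1*l-h*n
    d=R.T@(np.array([*P,s["tcp_pos"][2]])-s["tcp_pos"])
    print(v,np.round(P,3),np.round(d,3),round(h,3),round(np.hypot(*P),3))
E
```

```text
[0.55892362 0.13307531 0.15155077] [ 0.04685809  0.68582087 -0.06077821]
0 [0.554 0.143] [-0.011  0.002 -0.   ] 0.017 0.572
0.1 [0.552 0.153] [-0.021 -0.    -0.   ] 0.016 0.573
0.3 [0.548 0.169] [-0.038 -0.002 -0.   ] 0.02 0.574
0.5 [0.541 0.185] [-0.055 -0.001 -0.   ] 0.023 0.572
0.7 [0.531 0.2  ] [-0.072  0.004 -0.   ] 0.026 0.568
0.9 [0.518 0.214] [-0.09   0.012 -0.   ] 0.028 0.56
1.1 [0.501 0.225] [-0.105  0.024  0.   ] 0.029 0.549
1.3 [0.482 0.232] [-0.119  0.039  0.   ] 0.029 0.535
1.5 [0.461 0.236] [-0.13   0.058  0.   ] 0.028 0.518
1.65 [0.444 0.236] [-0.135  0.074  0.   ] 0.027 0.503
1.7 [0.44  0.235] [-0.136  0.078  0.   ] 0.028 0.499
1.75 [0.435 0.235] [-0.137  0.083  0.   ] 0.028 0.494
```

{"api": "apply_moves", "payload": {
  "commands": [
    {"grip": 1,"slide": [-0.011,0.001,0],"roll": 0},
    {"grip": 1,"slide": [-0.021,0,0],"roll": 0},
    {"grip": 1,"slide": [-0.03,-0.001,0],"roll": 0},
    {"grip": 1,"slide": [-0.04,-0.002,0],"roll": 0},
    {"grip": 1,"slide": [-0.055,-0.001,0],"roll": 0}
  ]
}}

```text
time_s: 5.88
tcp_pos: [0.5417, 0.1861, 0.1526]
eef_rot: [180.0, -0.0, -70.4]
contact_force: [0.3, -2.7, 0.0]
gripper_width: 0.0002
```

{"api": "apply_moves", "payload": {
  "commands": [
    {"grip": 1,"slide": [-0.01,0.002,0],"roll": 0},
    {"grip": 1,"slide": [-0.02,0.006,0],"roll": 0},
    {"grip": 1,"slide": [-0.035,0.013,0],"roll": 0},
    {"grip": 1,"slide": [-0.043,0.019,0],"roll": 0},
    {"grip": 1,"slide": [-0.05,0.025,0],"roll": 0}
  ]
}}

```text
time_s: 6.5
tcp_pos: [0.5011, 0.2248, 0.1527]
eef_rot: [-180.0, 0.0, -70.4]
contact_force: [1.6, -2.2, -0.8]
gripper_width: 0.0001
```

{"api": "apply_moves", "payload": {
  "commands": [
    {"grip": 1,"slide": [-0.007,0.007,0],"roll": 0},
    {"grip": 1,"slide": [-0.014,0.015,0],"roll": 0},
    {"grip": 1,"slide": [-0.02,0.025,0],"roll": 0},
    {"grip": 1,"slide": [-0.025,0.034,0],"roll": 0},
    {"grip": 1,"slide": [-0.029,0.043,0],"roll": 0}
  ]
}}

```text
time_s: 7.12
tcp_pos: [0.4508, 0.2374, 0.1527]
eef_rot: [-180.0, 0.0, -70.4]
contact_force: [1.8, -1.6, 1.3]
gripper_width: 0.0007
```

```bash
python3 - <<'E'
from h import *
s=get_state();print(s["tcp_pos"],s["contact_force"],s["joints"])
for n in["top","side"]:
    p,W,c=cloud(n)
    q=proj(c,[.46,.19,.16]).astype(int)
    for r in boxes_of("lever",n)[:1]: print(n,r["score"],c["R"].T@(np.array(r["position"])-c["t"]))
    cv2.imwrite(f"pics/{n}2.png",cv2.resize(p[max(q[1]-75,0):q[1]+75,q[0]-100:q[0]+100,::-1],None,fx=4,fy=4))
E
```

```text
[0.45079334 0.23736434 0.15268465] [ 1.81957497 -1.57922304  1.30966155] [ 4.98840155e+01  8.60153956e+00 -2.59465793e+01 -3.99669507e-04
 -5.54268268e+01 -3.03040135e+01]
top 0.56 [0.44224682 0.16405997 0.16887268]
```

View pics/side2.png

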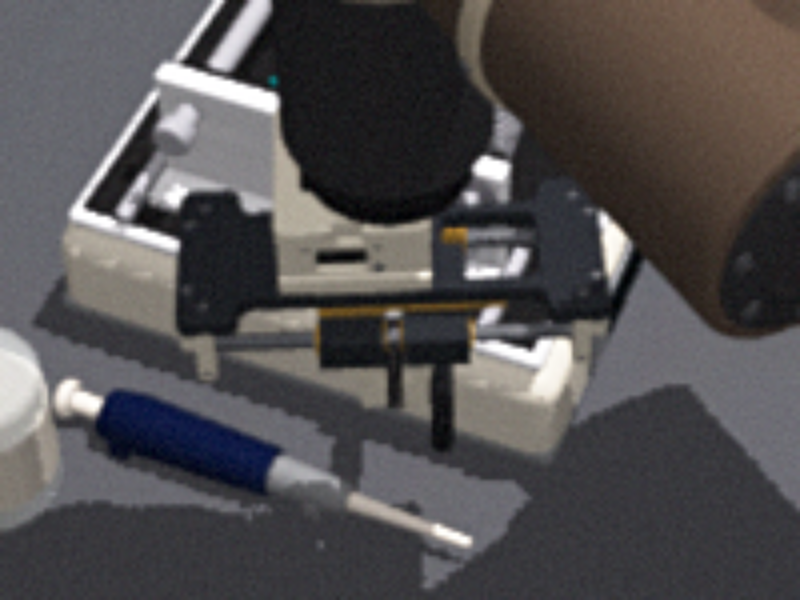

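View pics/top2.png

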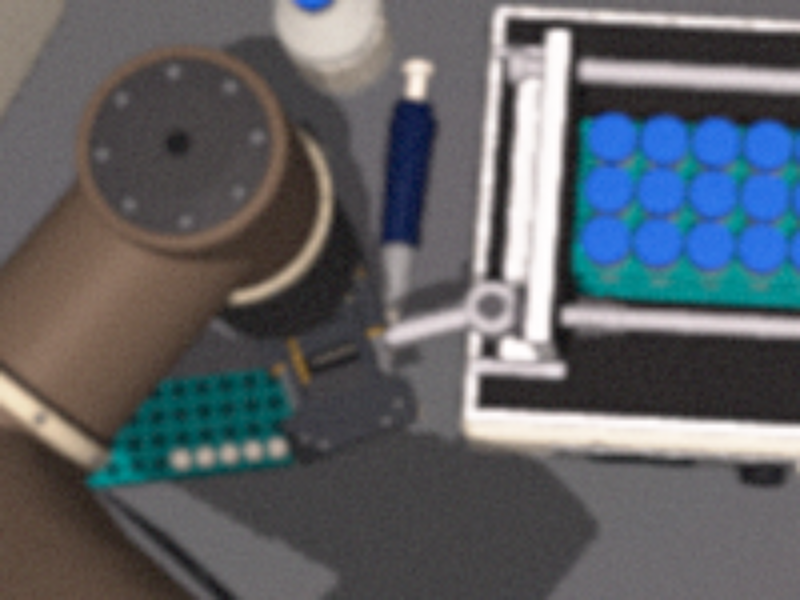

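The side and top views show the lever swung out, at about 1.5 rad by the top view (boss at (490,305), lever to (388,335)). I'll nudge it nearer the stop.

{"api": "apply_moves", "payload": {
  "commands": [
    {"grip": 1,"slide": [0,0.006,0],"roll": 0},
    {"grip": 1,"slide": [0,0.012,0],"roll": 0},
    {"grip": 1,"slide": [0,0.018,0],"roll": 0},
    {"grip": 1,"slide": [0,0.021,0],"roll": 0},
    {"grip": 1,"slide": [0,0.021,0],"roll": 0}
  ]
}}

```text
time_s: 7.95
tcp_pos: [0.4323, 0.2307, 0.153]
eef_rot: [-179.9, 0.0, -70.4]
contact_force: [4.4, 4.0, -2.6]
gripper_width: 0.0008
```

{"api": "apply_moves", "payload": {
  "commands": [
    {"grip": 1,"slide": [0,-0.02,0],"roll": 0},
    {"grip": 1,"slide": [0,-0.03,-0.04],"roll": 0},
    {"grip": 1,"slide": [0,-0.03,-0.09],"roll": 0},
    {"grip": 1,"slide": [0,-0.03,-0.13],"roll": 0},
    {"grip": 1,"slide": [0,-0.03,-0.13],"roll": 0}
  ]
}}

```text
time_s: 8.57
tcp_pos: [0.4605, 0.2403, 0.2856]
eef_rot: [-179.8, 0.1, -70.4]
contact_force: [0.5, -0.5, -1.8]
gripper_width: 0.0004
```

{"api": "apply_moves", "payload": {
  "commands": [
    {"grip": 1,"slide": [0,0,0],"roll": -10},
    {"grip": 1,"slide": [0,0,0],"roll": -20},
    {"grip": 1,"slide": [0,0,0],"roll": -30},
    {"grip": 1,"slide": [0,0,0],"roll": -40},
    {"grip": 1,"slide": [0,0,0],"roll": -50}
  ]
}}

```text
time_s: 9.2
tcp_pos: [0.4588, 0.2392, 0.2811]
eef_rot: [179.8, 0.1, -20.1]
contact_force: [-0.3, 0.7, 0.5]
gripper_width: 0.0003
```

{"api": "apply_moves", "payload": {
  "commands": [
    {"grip": 1,"slide": [0,0,0],"roll": -10},
    {"grip": 1,"slide": [0,0,0],"roll": -15.8},
    {"grip": 1,"slide": [0,0,0],"roll": -15.8}
  ]
}}

```text
time_s: 9.57
tcp_pos: [0.459, 0.2394, 0.2814]
eef_rot: [179.9, 0.1, -4.7]
contact_force: [1.1, 0.2, -0.1]
gripper_width: 0.0007
```

```bash
python3 - <<'E'
from h import *
s=get_state();print(s["tcp_pos"],s["eef_rot"],s["joints"])
go([.405,-.145,.28],-4.6)
for n in["top","side"]:
    p,W,c=cloud(n)
    for k in ["lever","nut","rack"]:
      for r in boxes_of(k,n)[:1]: print(n,k,r["score"],c["R"].T@(np.array(r["position"])-c["t"]))
    q=proj(c,[.45,.0,.16]).astype(int)
    cv2.imwrite(f"pics/{n}3.png",cv2.resize(p[q[1]-100:q[1]+100,q[0]-130:q[0]+130,::-1],None,fx=3,fy=3))
E
```

```text
[0.45904928 0.23937109 0.28136578] [ 1.79882566e+02  1.09071665e-01 -4.68375328e+00] [ 4.92698014e+01  3.80391073e+00 -1.37217871e+01 -1.99972224e-02
 -7.26334356e+01  3.60525524e+01]
slide [-0.022  0.387  0.002] roll -0.1
top lever 0.85 [0.42881025 0.18377475 0.17507639]
top nut 0.79 [ 0.43230512 -0.13028269  0.16757324]
top rack 0.59 [ 0.5040221  -0.01116697  0.19859662]
side lever 0.64 [0.40156248 0.39702566 0.02302492]
side nut 0.37 [ 0.47099676 -0.13397315  0.16125286]
side rack 0.89 [ 0.4657297  -0.0343558   0.14434567]
```

View pics/top3.png

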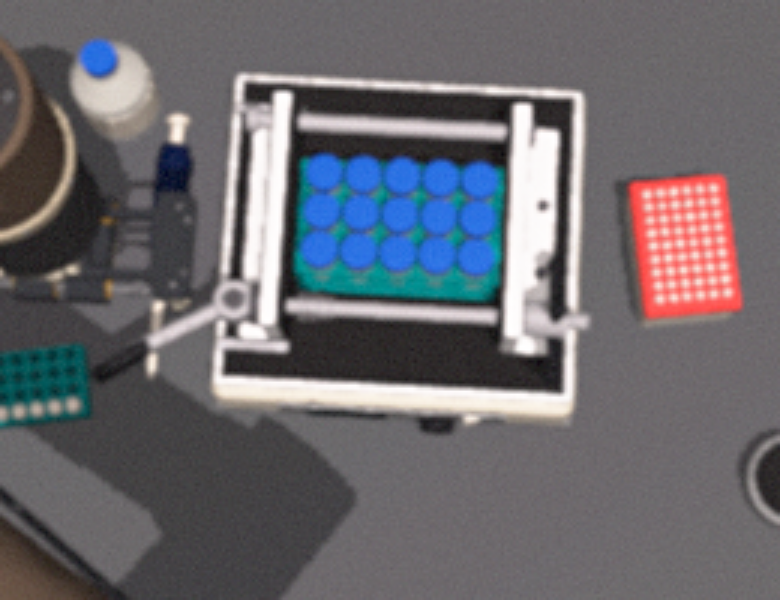

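View pics/side3.png

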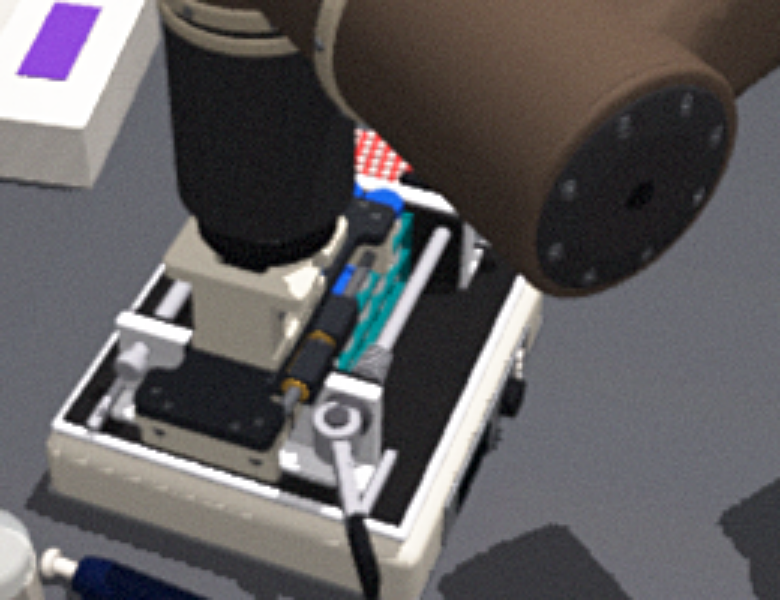

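The lever is open against its stop, pointing to (100,370) in the top crop. Next is the nut.

{"api": "apply_moves", "payload": {
  "commands": [
    {"grip": 1,"slide": [0,0.05,0],"roll": 0},
    {"grip": 1,"slide": [0,0.1,0],"roll": 0},
    {"grip": 1,"slide": [0,0.15,0],"roll": 0},
    {"grip": 1,"slide": [0,0.2,0],"roll": 0},
    {"grip": 1,"slide": [0,0.25,0],"roll": 0}
  ]
}}

```text
time_s: 10.6
tcp_pos: [0.4393, -0.0104, 0.2829]
eef_rot: [-180.0, -0.0, -4.6]
contact_force: [1.0, 0.1, 0.4]
gripper_width: 0.0004
```

{"api": "apply_moves", "payload": {
  "commands": [
    {"grip": 1,"slide": [0,0.05,0],"roll": 0},
    {"grip": 1,"slide": [0,0.1,0],"roll": 0},
    {"grip": 1,"slide": [-0.022,0.137,0],"roll": 0},
    {"grip": 1,"slide": [-0.022,0.137,0],"roll": 0}
  ]
}}

```text
time_s: 11.1
tcp_pos: [0.4053, -0.1456, 0.2827]
eef_rot: [180.0, -0.0, -4.8]
contact_force: [0.1, -0.0, -0.4]
gripper_width: 0.0003
```

```bash
python3 - <<'E'
from h import *
s=get_state();print(s["tcp_pos"],s["eef_rot"],s["joints"],s["time_s"])
for n in["wrist","side"]:
    p,W,c=cloud(n)
    for k in ["nut","nut_hub"]:
      for r in boxes_of(k,n)[:1]: print(n,k,r["score"],c["R"].T@(np.array(r["position"])-c["t"]))
    p=p[:,:,::-1].copy()
    for z in (.16,.214):
        q=proj(c,[.4316,-.1338,z]);cv2.circle(p,tuple(int(v) for v in q),3,(0,0,255),1)
    q=proj(c,[*s["tcp_pos"][:2],.19]);cv2.circle(p,tuple(int(v) for v in q),3,(0,255,0),1)
    q=proj(c,[.43,-.13,.18]).astype(int)
    cv2.imwrite(f"pics/{n}4.png",cv2.resize(p[max(0,q[1]-75):q[1]+75,q[0]-100:q[0]+100],None,fx=4,fy=4))
    cv2.imwrite(f"pics/{n}4f.png",p)
E
```

```text
[ 0.40533238 -0.14558374  0.28272227] [ 1.79999687e+02 -9.96695243e-03 -4.83789556e+00] [ 6.69037741e+00 -5.47319972e+00 -2.26488066e+01  2.40644947e-03
 -7.28146899e+01  7.84710162e+01] 11.1
wrist nut 0.56 [ 0.43404085 -0.13202365  0.16570448]
wrist nut_hub 0.97 [ 0.43461192 -0.13106784  0.1687916 ]
side nut 0.71 [ 0.42743538 -0.13014593  0.16628961]
side nut_hub 0.58 [ 0.42495994 -0.13009383  0.16992821]
```

View pics/wrist4f.png

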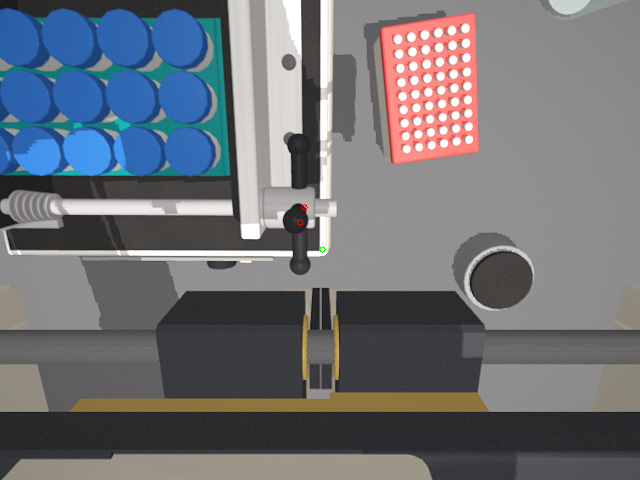

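View pics/side4.png

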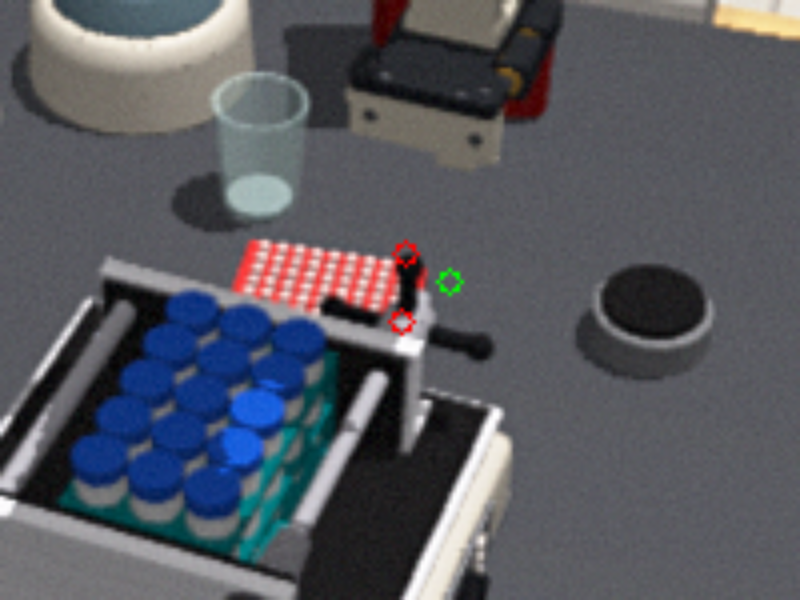

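The nut's top arm is almost upright, with its ball at (297,220) in the wrist picture. The hub is near (0.432, -0.131), which agrees with the model. I'll align in y and descend on the arm's -x side.

{"api": "apply_moves", "payload": {
  "commands": [
    {"grip": 1,"slide": [0,-0.012,0.02],"roll": 0},
    {"grip": 1,"slide": [0,-0.012,0.05],"roll": 0},
    {"grip": 1,"slide": [0,-0.012,0.075],"roll": 0},
    {"grip": 1,"slide": [0,-0.012,0.086],"roll": 0},
    {"grip": 1,"slide": [0,-0.012,0.086],"roll": 0}
  ]
}}

```text
time_s: 12.02
tcp_pos: [0.4078, -0.1315, 0.1964]
eef_rot: [180.0, 0.1, -4.6]
contact_force: [-0.1, 0.6, 0.1]
gripper_width: 0.0007
```

```bash
python3 - <<'E'
from h import *
s=get_state();print(s["tcp_pos"],s["contact_force"])
for n in["wrist","side"]:
    p,W,c=cloud(n);p=p[:,:,::-1]
    q=proj(c,[.43,-.13,.18]).astype(int)
    cv2.imwrite(f"pics/{n}5.png",cv2.resize(p[max(0,q[1]-75):q[1]+75,q[0]-100:q[0]+100],None,fx=4,fy=4))
E
```

```text
[ 0.40777012 -0.13153206  0.19635641] [-0.12553656  0.64749646  0.14269328]
```

View pics/side5.png

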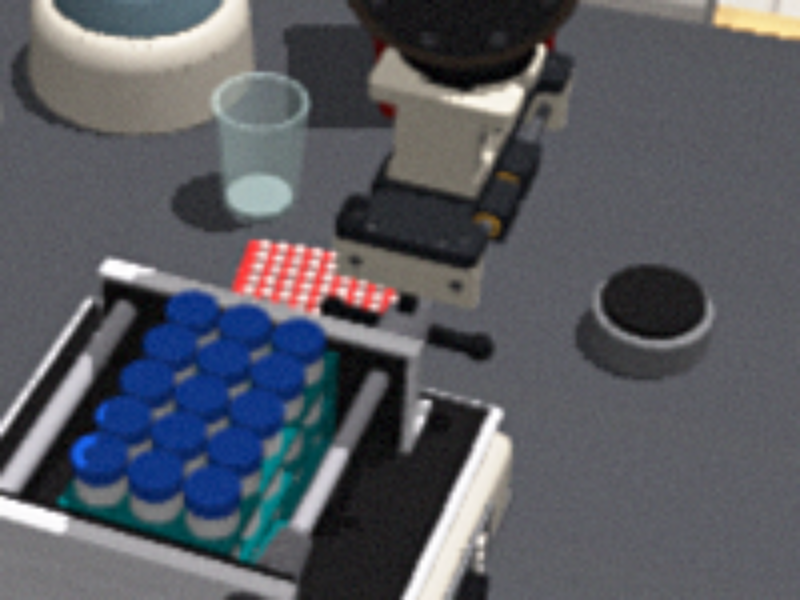

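View pics/wrist5.png

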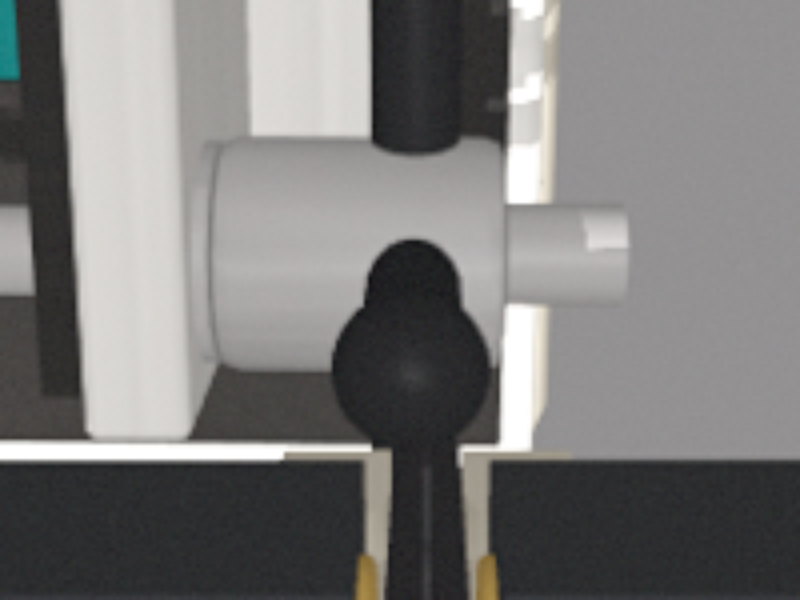

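The fingertip is directly behind the top arm and in line with it in y. I'll push along the arc.

{"api": "apply_moves", "payload": {
  "commands": [
    {"grip": 1,"slide": [0.01,0,0],"roll": 0},
    {"grip": 1,"slide": [0.017,0,0],"roll": 0},
    {"grip": 1,"slide": [0.023,0,0],"roll": 0},
    {"grip": 1,"slide": [0.029,0,0.001],"roll": 0},
    {"grip": 1,"slide": [0.035,0,0.003],"roll": 0}
  ]
}}

```text
time_s: 12.75
tcp_pos: [0.4425, -0.1347, 0.1931]
eef_rot: [180.0, 0.1, -4.6]
contact_force: [-2.9, 0.8, 0.7]
gripper_width: 0.0007
```

{"api": "apply_moves", "payload": {
  "commands": [
    {"grip": 1,"slide": [0.005,0,0.004],"roll": 0},
    {"grip": 1,"slide": [0.01,0,0.009],"roll": 0},
    {"grip": 1,"slide": [0.013,0,0.013],"roll": 0},
    {"grip": 1,"slide": [0.0155,0,0.018],"roll": 0},
    {"grip": 1,"slide": [0.017,0,0.022],"roll": 0}
  ]
}}

```text
time_s: 13.38
tcp_pos: [0.4598, -0.1361, 0.1714]
eef_rot: [180.0, -0.0, -4.6]
contact_force: [-2.8, 0.5, 1.3]
gripper_width: 0.0007
```

```bash
python3 - <<'E'
from h import *
s=get_state();print(s["tcp_pos"],s["contact_force"])
for n in["wrist","side"]:
    p,W,c=cloud(n);p=p[:,:,::-1]
    q=proj(c,[.43,-.13,.18]).astype(int)
    cv2.imwrite(f"pics/{n}6.png",cv2.resize(p[max(0,q[1]-75):q[1]+75,q[0]-100:q[0]+100],None,fx=4,fy=4))
E
```

```text
[ 0.45983486 -0.13605524  0.17138132] [-2.78439064  0.51350375  1.32508463]
```

View pics/side6.png

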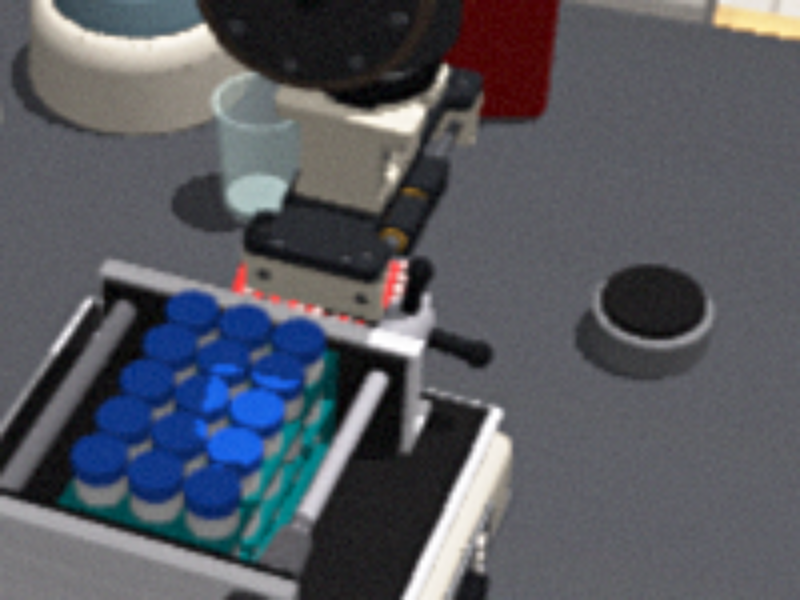

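View pics/wrist6.png

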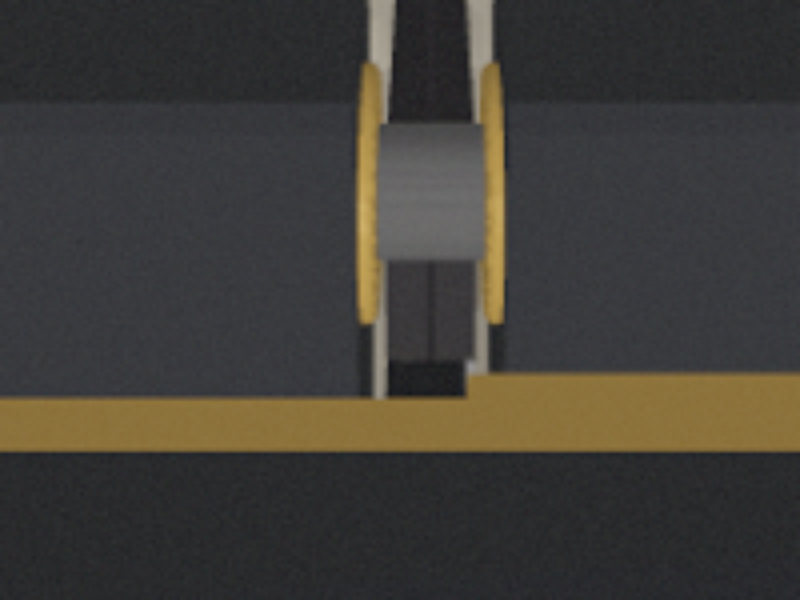

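The first quarter is done: the next arm is now nearly upright, with its ball at (420,270) over the hub at (408,318). I'll lift, go back and repeat.

{"api": "apply_moves", "payload": {
  "commands": [
    {"grip": 1,"slide": [0,0,-0.04],"roll": 0},
    {"grip": 1,"slide": [0,0,-0.08],"roll": 0},
    {"grip": 1,"slide": [-0.03,0,-0.08],"roll": 0},
    {"grip": 1,"slide": [-0.062,0,-0.08],"roll": 0},
    {"grip": 1,"slide": [-0.062,0,-0.08],"roll": 0}
  ]
}}

```text
time_s: 14.1
tcp_pos: [0.3972, -0.1308, 0.2526]
eef_rot: [-179.9, -0.2, -4.6]
contact_force: [0.6, -0.2, 0.5]
gripper_width: 0.0007
```

```bash
python3 - <<'E'
from h import *
s=get_state();print(s["tcp_pos"],s["contact_force"])
for n in["wrist","side"]:
    p,W,c=cloud(n);p=p[:,:,::-1]
    q=proj(c,[.43,-.13,.18]).astype(int)
    cv2.imwrite(f"pics/{n}7.png",cv2.resize(p[max(0,q[1]-75):q[1]+75,q[0]-100:q[0]+100],None,fx=4,fy=4))
E
```

```text
[ 0.39724221 -0.13079457  0.25256653] [ 0.61486955 -0.17335127  0.50670115]
```

View pics/wrist7.png

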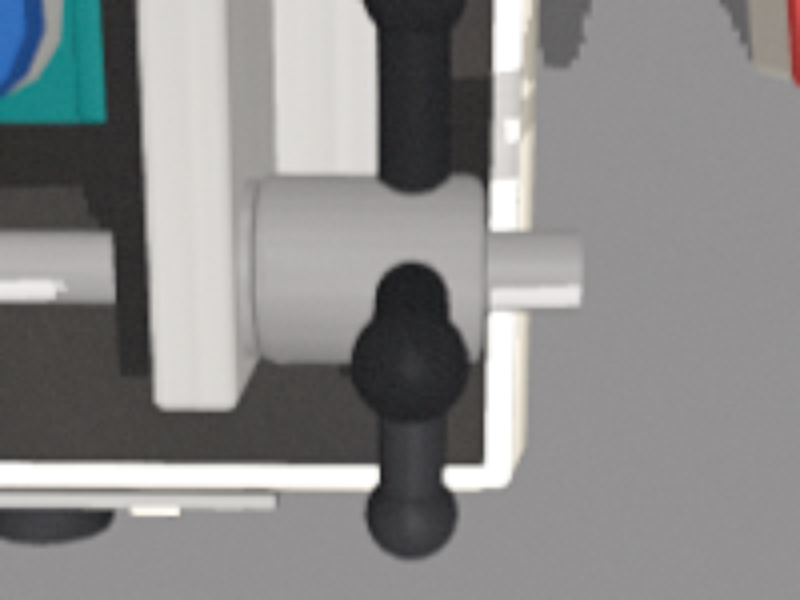

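View pics/side7.png

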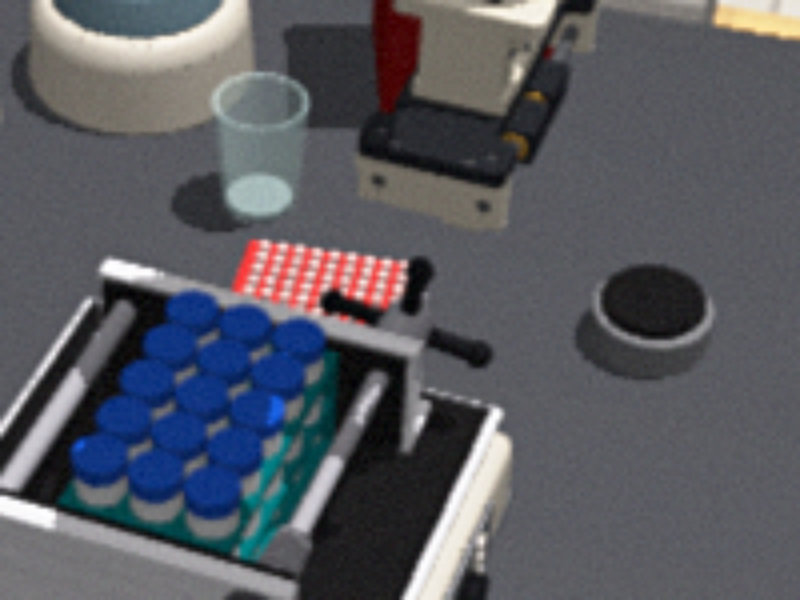

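{"api": "apply_moves", "payload": {
  "commands": [
    {"grip": 1,"slide": [0,0,0.03],"roll": 0},
    {"grip": 1,"slide": [0,0,0.056],"roll": 0},
    {"grip": 1,"slide": [0.006,0,0.056],"roll": 0},
    {"grip": 1,"slide": [0.014,0,0.056],"roll": 0},
    {"grip": 1,"slide": [0.022,0,0.056],"roll": 0}
  ]
}}

```text
time_s: 14.82
tcp_pos: [0.4209, -0.133, 0.1965]
eef_rot: [180.0, -0.0, -4.6]
contact_force: [-3.3, -0.9, 0.8]
gripper_width: 0.0004
```

{"api": "apply_moves", "payload": {
  "commands": [
    {"grip": 1,"slide": [0.006,0,0],"roll": 0},
    {"grip": 1,"slide": [0.012,0,0],"roll": 0},
    {"grip": 1,"slide": [0.018,0,0.001],"roll": 0},
    {"grip": 1,"slide": [0.023,0,0.003],"roll": 0},
    {"grip": 1,"slide": [0.028,0,0.006],"roll": 0}
  ]
}}

```text
time_s: 15.45
tcp_pos: [0.4478, -0.1351, 0.1894]
eef_rot: [180.0, 0.0, -4.6]
contact_force: [-4.2, -0.1, -0.6]
gripper_width: 0.0004
```

```bash
python3 - <<'E'
from h import *
s=get_state();print(s["tcp_pos"],s["contact_force"])
E
```

```text
[ 0.44775878 -0.1350614   0.18941142] [-4.24917119 -0.10747894 -0.56308006]
```

{"api": "apply_moves", "payload": {
  "commands": [
    {"grip": 1,"slide": [0.005,0,0.004],"roll": 0},
    {"grip": 1,"slide": [0.009,0,0.009],"roll": 0},
    {"grip": 1,"slide": [0.0115,0,0.015],"roll": 0},
    {"grip": 1,"slide": [0.0125,0,0.019],"roll": 0},
    {"grip": 1,"slide": [0.013,0,0.0215],"roll": 0}
  ]
}}

```text
time_s: 16.08
tcp_pos: [0.4611, -0.1362, 0.1681]
eef_rot: [180.0, -0.1, -4.6]
contact_force: [-3.1, -0.3, 1.3]
gripper_width: 0.0003
```

{"api": "apply_moves", "payload": {
  "commands": [
    {"grip": 1,"slide": [0,0,-0.04],"roll": 0},
    {"grip": 1,"slide": [0,0,-0.08],"roll": 0},
    {"grip": 1,"slide": [-0.03,0,-0.08],"roll": 0},
    {"grip": 1,"slide": [-0.062,0,-0.08],"roll": 0},
    {"grip": 1,"slide": [-0.062,0,-0.08],"roll": 0}
  ]
}}

```text
time_s: 16.7
tcp_pos: [0.3986, -0.1309, 0.2492]
eef_rot: [-179.9, -0.2, -4.6]
contact_force: [0.6, 1.0, -0.2]
gripper_width: 0.0006
```

```bash
python3 - <<'E'
from h import *
s=get_state();print(s["tcp_pos"],s["contact_force"])
for n in["wrist","side"]:
    p,W,c=cloud(n);p=p[:,:,::-1]
    q=proj(c,[.43,-.13,.18]).astype(int)
    cv2.imwrite(f"pics/{n}8.png",cv2.resize(p[max(0,q[1]-75):q[1]+75,q[0]-100:q[0]+100],None,fx=4,fy=4))
E
```

```text
[ 0.39857975 -0.13090759  0.24915195] [ 0.58984442  0.99116744 -0.19338542]
```

View pics/wrist8.png

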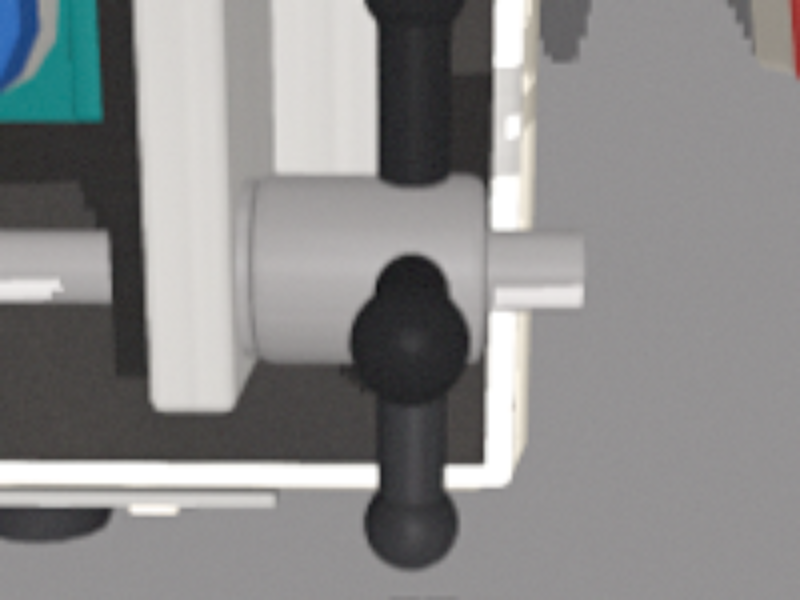

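View pics/side8.png

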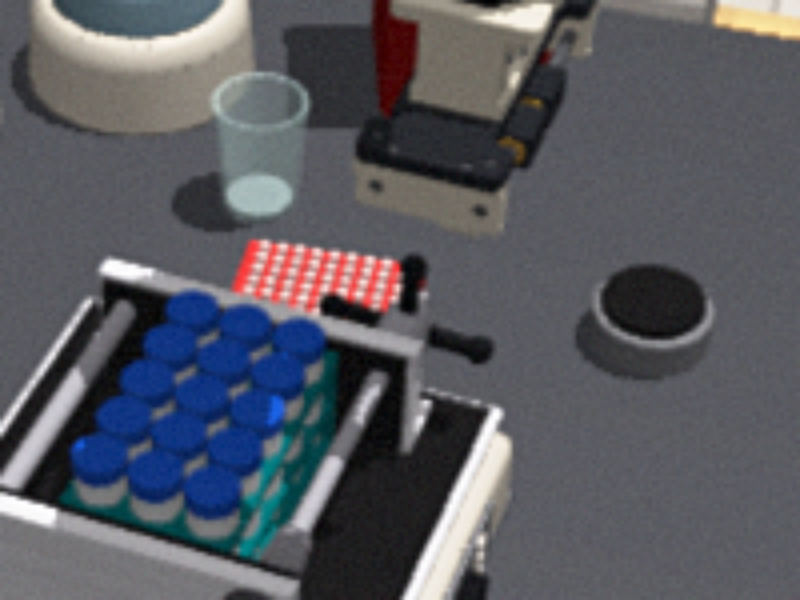

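Second quarter is done: the arm is about 3° short of upright, so the nut is near 3.1. A small third nudge of about 15° gives grip margin.

{"api": "apply_moves", "payload": {
  "commands": [
    {"grip": 1,"slide": [0,0,0.03],"roll": 0},
    {"grip": 1,"slide": [0,0,0.0525],"roll": 0},
    {"grip": 1,"slide": [0.01,0,0.0525],"roll": 0},
    {"grip": 1,"slide": [0.02,0,0.0525],"roll": 0},
    {"grip": 1,"slide": [0.0275,0,0.0525],"roll": 0}
  ]
}}

```text
time_s: 17.42
tcp_pos: [0.4271, -0.1333, 0.1958]
eef_rot: [-180.0, 0.0, -4.6]
contact_force: [-2.7, -0.0, -2.0]
gripper_width: 0.0003
```

{"api": "apply_moves", "payload": {
  "commands": [
    {"grip": 1,"slide": [0,0,0],"roll": 0},
    {"grip": 1,"slide": [-0.025,0,0],"roll": 0},
    {"grip": 1,"slide": [-0.025,0,-0.04],"roll": 0},
    {"grip": 1,"slide": [-0.025,0,-0.085],"roll": 0},
    {"grip": 1,"slide": [-0.025,0,-0.085],"roll": 0}
  ]
}}

```text
time_s: 18.05
tcp_pos: [0.4038, -0.1315, 0.285]
eef_rot: [-180.0, -0.5, -4.6]
contact_force: [0.3, -0.3, -0.8]
gripper_width: 0.0003
```

```bash
python3 - <<'E'
from h import *
s=get_state();print(s["tcp_pos"],s["eef_rot"],s["contact_force"])
for n in["wrist","side"]:
    p,W,c=cloud(n);p=p[:,:,::-1]
    q=proj(c,[.43,-.13,.18]).astype(int)
    cv2.imwrite(f"pics/{n}9.png",cv2.resize(p[max(0,q[1]-75):q[1]+75,q[0]-100:q[0]+100],None,fx=4,fy=4))
E
```

```text
[ 0.40384306 -0.13148062  0.28499413] [-179.96467317   -0.53775961   -4.59949229] [ 0.25237106 -0.29538379 -0.76713096]
```

View pics/wrist9.png

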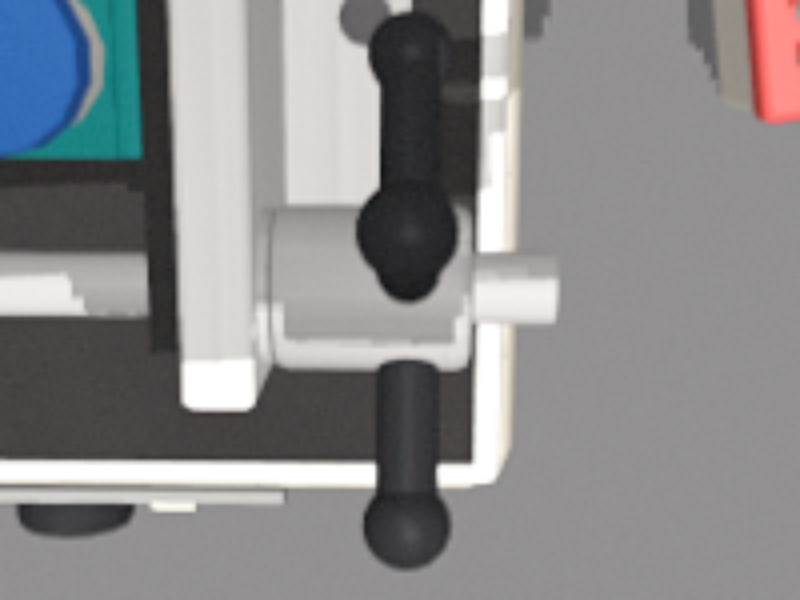

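View pics/side9.png

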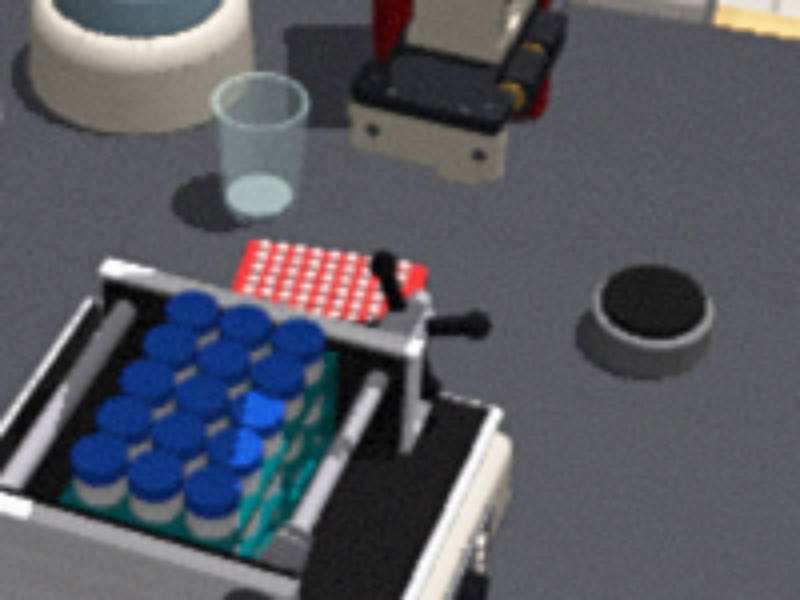

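The nut now stands about 20° past upright, near 3.5 rad and inside the window. Next I'll go around to the outside of the open lever.

{"api": "apply_moves", "payload": {
  "commands": [
    {"grip": 1,"slide": [0.04,-0.04,0],"roll": 0},
    {"grip": 1,"slide": [0.06,-0.09,0],"roll": 0},
    {"grip": 1,"slide": [0.06,-0.14,0],"roll": 0},
    {"grip": 1,"slide": [0.06,-0.19,0],"roll": 0},
    {"grip": 1,"slide": [0.06,-0.24,0],"roll": 0}
  ]
}}

```text
time_s: 18.77
tcp_pos: [0.4801, 0.1046, 0.2796]
eef_rot: [180.0, 0.0, -4.6]
contact_force: [0.8, -0.4, -0.0]
gripper_width: 0.0006
```

```bash
python3 - <<'E'
from h import *
s=get_state();print(s["tcp_pos"],s["eef_rot"],s["contact_force"])
n="top"
p,W,c=cloud(n);p=p[:,:,::-1]
q=proj(c,[.43,.15,.16]).astype(int)
cv2.imwrite("pics/t10.png",cv2.resize(p[q[1]-75:q[1]+75,q[0]-100:q[0]+100],None,fx=4,fy=4))
for X in([.453,.130,.176],[.397,.25,.165]): print(4*(proj(c,X)-q+[100,75]))
a=np.radians(115.4);l=np.array([np.cos(a),np.sin(a)]);nn=np.array([-l[1],l[0]])
P=np.array([.453,.130])+.1*l+.03*nn;print(P);go([*P,.28],-4.6)
E
```

```text
[0.48009658 0.10459797 0.27962739] [ 1.79961102e+02  4.52170040e-02 -4.62512700e+00] [ 7.80767051e-01 -3.58817857e-01 -5.67884325e-04]
[429.63711383 258.21701618]
[238.86977235 356.72948787]
[0.38300643 0.20746548]
slide [-0.106 -0.091 -0.001] roll 0.0
```

View pics/t10.png

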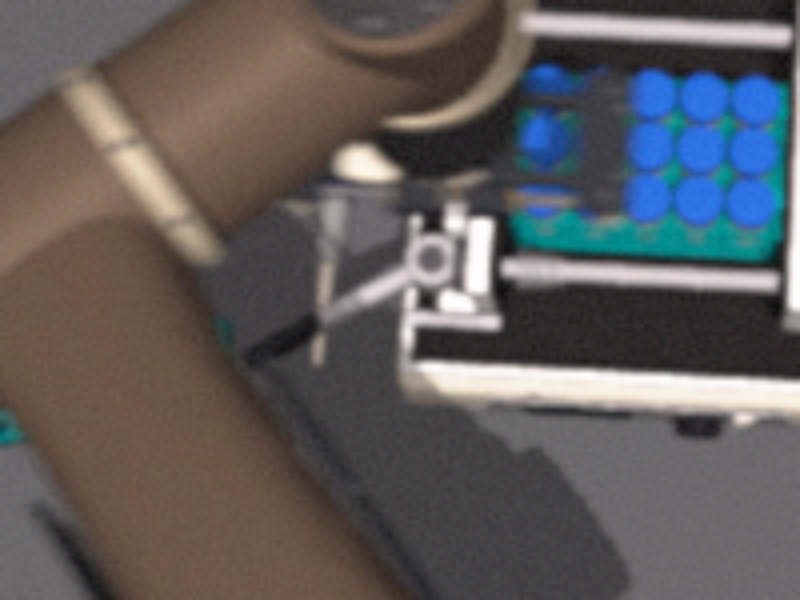

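The top view matches the model: boss at (432,258), tip at about (245,358).

{"api": "apply_moves", "payload": {
  "commands": [
    {"grip": 1,"slide": [-0.036,-0.03,0],"roll": 0},
    {"grip": 1,"slide": [-0.072,-0.061,0],"roll": 0},
    {"grip": 1,"slide": [-0.106,-0.091,0],"roll": 0},
    {"grip": 1,"slide": [-0.106,-0.091,0.06],"roll": 0},
    {"grip": 1,"slide": [-0.106,-0.091,0.08],"roll": 0}
  ]
}}

```text
time_s: 19.45
tcp_pos: [0.38, 0.2014, 0.1971]
eef_rot: [179.8, 0.2, -4.5]
contact_force: [0.7, 0.0, 1.3]
gripper_width: 0.0001
```

```bash
python3 - <<'E'
from h import *
s=get_state();print(s["tcp_pos"],s["eef_rot"],s["contact_force"])
n="side"
p,W,c=cloud(n);p=p[:,:,::-1]
q=proj(c,[.43,.17,.16]).astype(int)
cv2.imwrite("pics/s11.png",cv2.resize(p[q[1]-75:q[1]+75,q[0]-100:q[0]+100],None,fx=4,fy=4))
E
```

```text
[0.37999932 0.20136802 0.19713334] [ 1.79819662e+02  1.76459368e-01 -4.54634141e+00] [0.72080241 0.01794607 1.28877886]
```

View pics/s11.png

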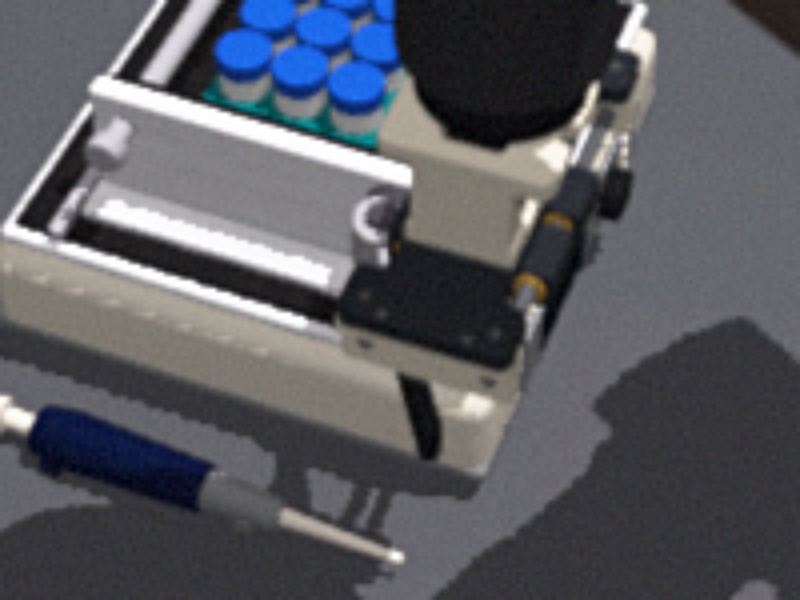

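{"api": "apply_moves", "payload": {
  "commands": [
    {"grip": 1,"slide": [0,0,0.025],"roll": 0},
    {"grip": 1,"slide": [0,0,0.044],"roll": 0},
    {"grip": 1,"slide": [0,0,0.044],"roll": 0}
  ]
}}

```text
time_s: 19.88
tcp_pos: [0.3816, 0.2015, 0.1556]
eef_rot: [179.9, 0.1, -4.6]
contact_force: [0.4, 0.5, 0.4]
gripper_width: -0.0
```

```bash
python3 - <<'E'
from h import *
s=get_state();print(s["tcp_pos"],s["contact_force"])
R=Ro.from_euler("xyz",[180,0,-4.6],degrees=True).as_matrix()
for v in [1.75,1.6,1.4,1.2,1.0,.8,.6,.4,.3,.2,.1,0,-.05]:
    a=v+np.radians(20+YAW);l=np.array([np.cos(a),np.sin(a)]);n=np.array([-l[1],l[0]])
    b=a+np.pi/2-np.radians(-4.6)
    h=(9.5*abs(np.cos(b))+8*abs(np.sin(b)))/1000+.006
    P=np.array([.453,.130])+.1*l+h*n
    d=R.T@(np.array([*P,s["tcp_pos"][2]])-s["tcp_pos"])
    print(v,np.round(P,3),np.round(d,3))
E
```

```text
[0.38159084 0.20152308 0.15560735] [0.39511844 0.48274646 0.38018954]
1.75 [0.393 0.212] [ 0.011 -0.012 -0.   ]
1.6 [0.407 0.22 ] [ 0.023 -0.021 -0.   ]
1.4 [0.427 0.228] [ 0.043 -0.03  -0.   ]
1.2 [0.448 0.231] [ 0.063 -0.035 -0.   ]
1.0 [0.466 0.231] [ 0.082 -0.036 -0.   ]
0.8 [0.485 0.226] [ 0.101 -0.033 -0.   ]
0.6 [0.504 0.218] [ 0.12  -0.026 -0.   ]
0.4 [0.52  0.206] [ 0.138 -0.016 -0.   ]
0.3 [0.527 0.199] [ 0.146 -0.009 -0.   ]
0.2 [0.534 0.191] [ 0.153 -0.002 -0.   ]
0.1 [0.54  0.182] [0.159 0.007 0.   ]
0 [0.545 0.173] [0.165 0.016 0.   ]
-0.05 [0.547 0.168] [0.168 0.02  0.   ]
```

{"api": "apply_moves", "payload": {
  "commands": [
    {"grip": 1,"slide": [0.01,-0.011,0],"roll": 0},
    {"grip": 1,"slide": [0.022,-0.02,0],"roll": 0},
    {"grip": 1,"slide": [0.042,-0.03,0],"roll": 0},
    {"grip": 1,"slide": [0.062,-0.035,0],"roll": 0},
    {"grip": 1,"slide": [0.081,-0.036,0],"roll": 0}
  ]
}}

```text
time_s: 20.5
tcp_pos: [0.4668, 0.2319, 0.1565]
eef_rot: [180.0, 0.0, -4.6]
contact_force: [-3.9, -1.1, 0.8]
gripper_width: 0.0005
```

{"api": "apply_moves", "payload": {
  "commands": [
    {"grip": 1,"slide": [0.019,0.003,0],"roll": 0},
    {"grip": 1,"slide": [0.038,0.01,0],"roll": 0},
    {"grip": 1,"slide": [0.056,0.02,0],"roll": 0},
    {"grip": 1,"slide": [0.064,0.027,0],"roll": 0},
    {"grip": 1,"slide": [0.071,0.034,0],"roll": 0}
  ]
}}

```text
time_s: 21.12
tcp_pos: [0.5341, 0.1917, 0.1565]
eef_rot: [-180.0, 0.0, -4.7]
contact_force: [-4.2, 2.4, -0.3]
gripper_width: 0.0006
```

{"api": "apply_moves", "payload": {
  "commands": [
    {"grip": 1,"slide": [0.004,0.005,0],"roll": 0},
    {"grip": 1,"slide": [0.007,0.01,0],"roll": 0},
    {"grip": 1,"slide": [0.01,0.015,0],"roll": 0},
    {"grip": 1,"slide": [0.013,0.019,0],"roll": 0}
  ]
}}

```text
time_s: 21.62
tcp_pos: [0.5416, 0.1789, 0.1564]
eef_rot: [-179.4, 0.3, -4.7]
contact_force: [-39.0, 45.5, 13.9]
gripper_width: 0.0004
```

```bash
python3 - <<'E'
from h import *
s=get_state();print(s["tcp_pos"],s["contact_force"])
for n in["top","side"]:
  p,W,c=cloud(n);p=p[:,:,::-1]
  q=proj(c,[.5,.15,.16]).astype(int)
  cv2.imwrite(f"pics/{n}12.png",cv2.resize(p[q[1]-75:q[1]+75,q[0]-100:q[0]+100],None,fx=4,fy=4))
E
```

```text
[0.5416321  0.17885195 0.15640355] [-39.0154468   45.50237973  13.85795711]
```

View pics/top12.png

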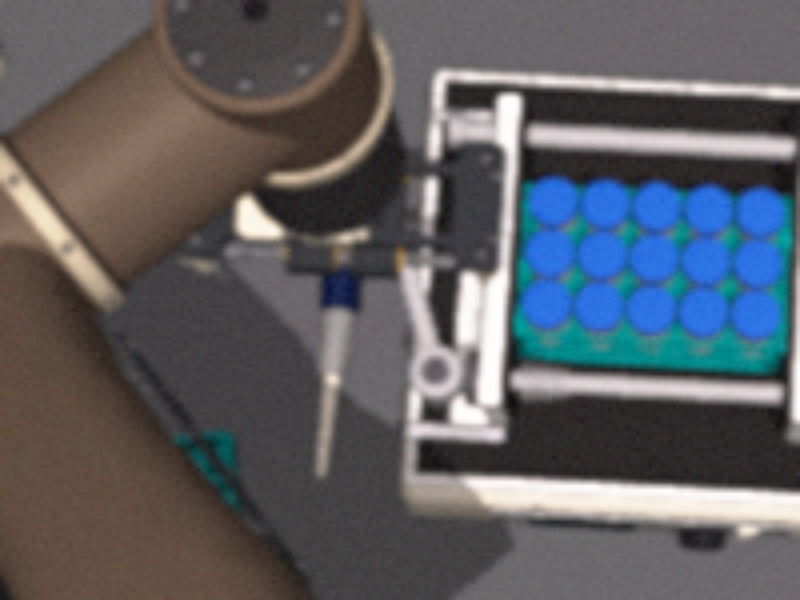

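View pics/side12.png

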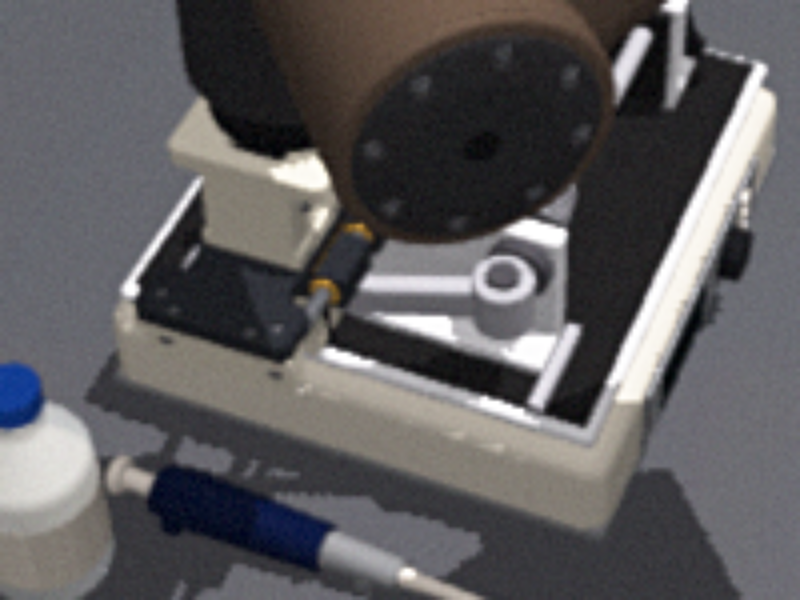

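Force has risen to about 60 N, so the lever is probably at its shut stop. I'll back off and check.

{"api": "apply_moves", "payload": {
  "commands": [
    {"grip": 1,"slide": [-0.004,-0.008,0],"roll": 0},
    {"grip": 1,"slide": [-0.004,-0.03,0],"roll": 0},
    {"grip": 1,"slide": [-0.004,-0.03,-0.04],"roll": 0},
    {"grip": 1,"slide": [-0.004,-0.03,-0.09],"roll": 0},
    {"grip": 1,"slide": [-0.004,-0.03,-0.13],"roll": 0}
  ]
}}

```text
time_s: 22.35
tcp_pos: [0.5448, 0.2028, 0.2891]
eef_rot: [-180.0, -0.2, -4.6]
contact_force: [1.5, -0.2, 0.0]
gripper_width: 0.0006
```

{"api": "apply_moves", "payload": {
  "commands": [
    {"grip": 1,"slide": [0,-0.05,0],"roll": 0},
    {"grip": 1,"slide": [0,-0.1,0],"roll": 0},
    {"grip": 1,"slide": [0,-0.15,0],"roll": 0},
    {"grip": 1,"slide": [0,-0.15,0],"roll": 0}
  ]
}}

```text
time_s: 22.85
tcp_pos: [0.5563, 0.3553, 0.2854]
eef_rot: [179.9, -0.0, -4.5]
contact_force: [-0.5, -1.0, -1.4]
gripper_width: 0.0002
```

```bash
python3 - <<'E'
from h import *
s=get_state();print(s["tcp_pos"],s["contact_force"])
for n in["top","side"]:
  p,W,c=cloud(n);p=p[:,:,::-1]
  r=np.array({"top":[215,160],"side":[200,170]}[n])
  cv2.imwrite(f"pics/{n}13.png",cv2.resize(p[r[1]:r[1]+150,r[0]:r[0]+200],None,fx=4,fy=4,interpolation=cv2.INTER_CUBIC))
  for k in["lever","rack","facing"]:
    for b in boxes_of(k,n)[:1]: print(n,k,b["score"],c["R"].T@(np.array(b["position"])-c["t"]))
E
```

```text
[0.55627484 0.3552524  0.28539406] [-0.52068185 -1.01481999 -1.42571718]
top lever 0.68 [0.4912259  0.14245054 0.17320654]
top rack 0.94 [ 0.50275821 -0.01163455  0.19628924]
top facing 0.65 [0.52067187 0.07709237 0.17628936]
side lever 0.84 [0.45719238 0.14374297 0.16786485]
```

View pics/top13.png

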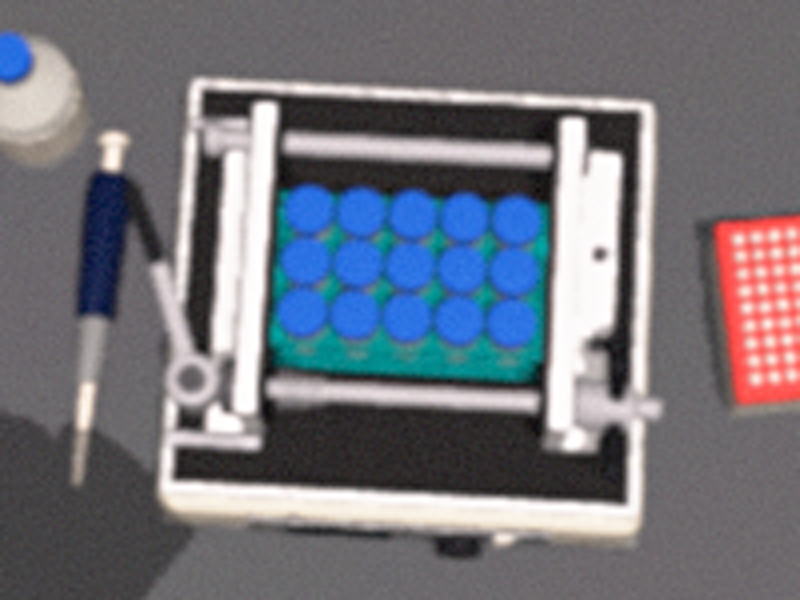

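View pics/side13.png

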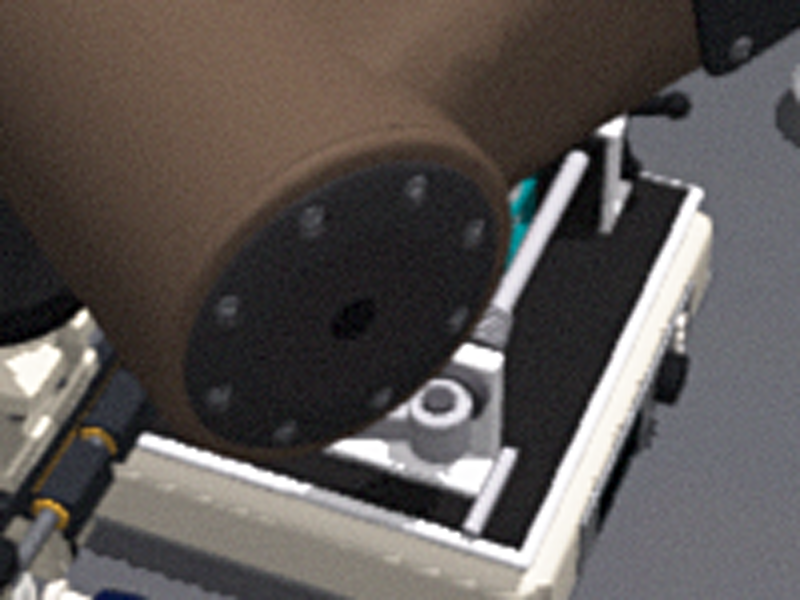

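The lever looks as it did at the start. I'll compare its angle with the initial cloud numerically.

```bash
python3 - <<'E'
from h import *
p,W1,c=cloud("top");W0=np.load("top_W.npy");p0=cv2.imread("top_p.png")
def ang(W,piv):
    w=W.reshape(-1,3);d=w[:,:2]-piv;r=np.hypot(*d.T);a=np.degrees(np.arctan2(d[:,1],d[:,0]))
    m=(r>.03)&(r<.125)&(w[:,2]>.150)&(w[:,2]<.185)&(a>7)&(a<40)
    q=d[m];u,s,v=np.linalg.svd(q-q.mean(0));t=v[0]*np.sign(v[0,0]);return m.sum(),np.degrees(np.arctan2(t[1],t[0])),np.degrees(np.arctan2(q.mean(0)[1],q.mean(0)[0]))
print("start",ang(W0,PIV));
for y in(.129,.1305,.132):print("now",y,ang(W1,np.array([PIV[0],y])))
# template match of images
g0=cv2.cvtColor(p0,cv2.COLOR_RGB2GRAY);g1=cv2.cvtColor(p,cv2.COLOR_RGB2GRAY)
for nm,(u,v,w,h) in {"boss":(254,247,15,15),"grip":(246,206,10,18),"rack":(283,205,70,50),"mjaw":(274,185,10,14),"pip":(232,190,12,90),"tipbox":(392,212,42,52),"bottle":(205,165,32,40)}.items():
    t=g0[v:v+h,u:u+w];r=cv2.matchTemplate(g1[v-6:v+h+6,u-6:u+w+6],t,cv2.TM_CCOEFF_NORMED)
    _,mx,_,l=cv2.minMaxLoc(r);print(nm,round(mx,3),l[0]-6,l[1]-6)
E
```

```text
start (np.int64(171), np.float64(16.738618113755855), np.float64(15.050539418170318))
now 0.129 (np.int64(171), np.float64(16.778164928477562), np.float64(15.485979257386731))
now 0.1305 (np.int64(164), np.float64(16.371593969772345), np.float64(14.55213285698912))
now 0.132 (np.int64(159), np.float64(16.001696843183204), np.float64(13.65654049216009))
boss 0.944 1 0
grip 0.968 0 -2
rack 0.787 0 0
mjaw 0.994 1 0
pip 0.942 0 0
tipbox 0.879 0 0
bottle 0.986 0 0
```

The lever angle equals the starting shut angle within about 1°, and the bystanders haven't moved. I'll take a closer wrist look at the facing against the rack end before handing in.

{"api": "apply_moves", "payload": {
  "commands": [
    {"grip": 1,"slide": [-0.015,0.056,-0.03],"roll": 0},
    {"grip": 1,"slide": [-0.03,0.112,-0.06],"roll": 0},
    {"grip": 1,"slide": [-0.045,0.168,-0.06],"roll": 0},
    {"grip": 1,"slide": [-0.06,0.224,-0.06],"roll": 0},
    {"grip": 1,"slide": [-0.074,0.28,-0.06],"roll": 0}
  ]
}}

```text
time_s: 23.92
tcp_pos: [0.4583, 0.0766, 0.3472]
eef_rot: [-180.0, -0.1, -4.6]
contact_force: [1.4, -1.2, -0.1]
gripper_width: 0.0004
```

```bash
python3 - <<'E'
from h import *
s=get_state();print(s["tcp_pos"],s["contact_force"])
p,W,c=cloud("wrist");cv2.imwrite("pics/w14.png",p[:,:,::-1])
c=get_calibration("wrist");q=proj(c,[.52,.078,.17]).astype(int);print(q)
cv2.imwrite("pics/w14z.png",cv2.resize(p[max(0,q[1]-75):q[1]+75,max(0,q[0]-100):q[0]+100,::-1],None,fx=4,fy=4,interpolation=cv2.INTER_CUBIC))
E
```

```text
[0.45830021 0.07664792 0.34715924] [ 1.40656946 -1.21134515 -0.08734249]
[308 151]
```

View pics/w14.png

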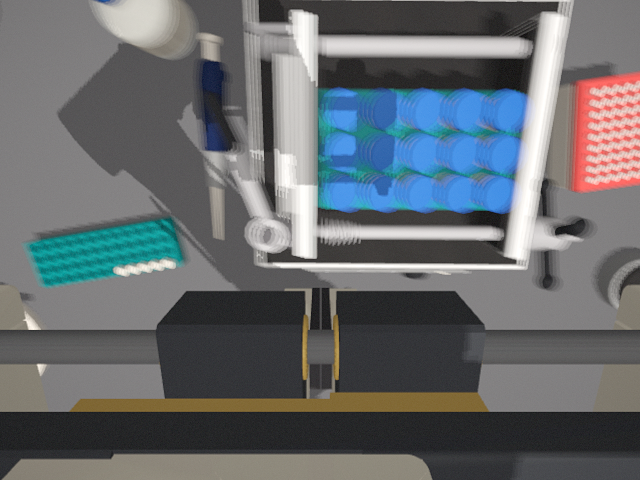

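View pics/w14z.png

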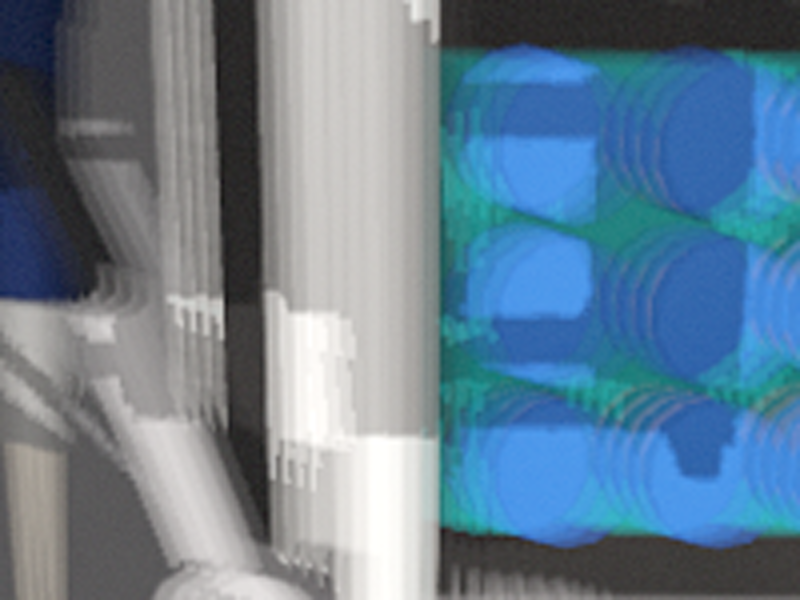

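That picture is motion-blurred. I'll settle and look again from over the rack.

{"api": "apply_moves", "payload": {
  "commands": [
    {"grip": 1,"slide": [0.02,0.04,0],"roll": 0},
    {"grip": 1,"slide": [0.02,0.06,0],"roll": 0},
    {"grip": 1,"slide": [0.02,0.06,0],"roll": 0},
    {"grip": 1,"slide": [0.02,0.06,0],"roll": 0},
    {"grip": 1,"slide": [0.02,0.06,0],"roll": 0}
  ]
}}

```text
time_s: 24.6
tcp_pos: [0.4744, 0.0179, 0.3466]
eef_rot: [-180.0, -0.0, -4.6]
contact_force: [-0.1, 0.7, 0.7]
gripper_width: 0.0002
```

```bash
python3 - <<'E'
from h import *
p,W,c=cloud("wrist");cv2.imwrite("pics/w15.png",p[:,:,::-1])
c=get_calibration("wrist");q=proj(c,[.52,.078,.17]).astype(int);print(q)
cv2.imwrite("pics/w15z.png",cv2.resize(p[max(0,q[1]-75):q[1]+75,max(0,q[0]-100):q[0]+100,::-1],None,fx=4,fy=4,interpolation=cv2.INTER_CUBIC))
E
```

```text
[249 177]
```

View pics/w15z.png

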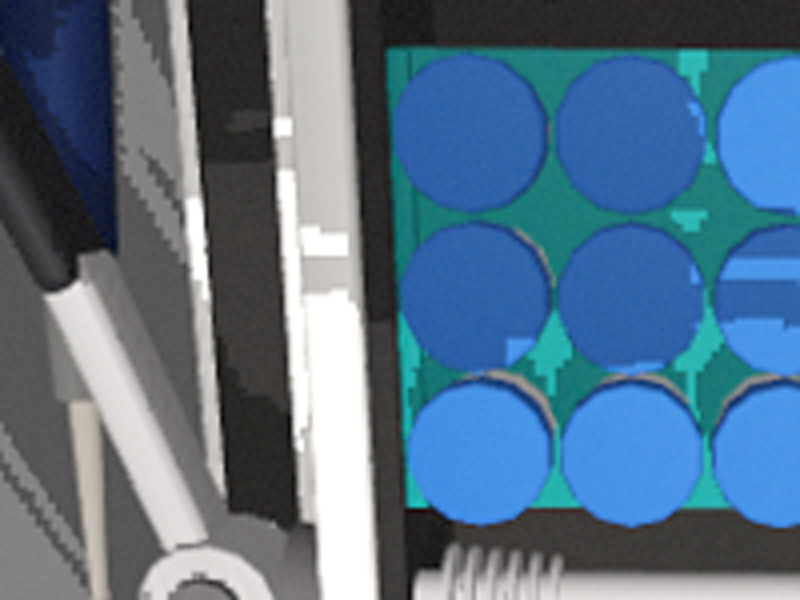

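In the wrist view the black facing strip (x about 355–395 in the crop) lies flush on the teal rack end along its full length, with no gap. The arm is clear of everything, so I'll hand in.

```bash
python3 - <<'E'
from plant import *
print(get_state()["contact_force"]);print(close_job())
E
```

```text
[-1.11434383  0.69800492  0.2778726 ]
the job is handed in; nothing more can be done
None
```

I opened the lever, tightened the nut about half a turn and shut the lever again, then handed the job in at about 25 s. No verdict is reported, and I could not measure the facing force on the rack.

**Steps**
- **Lever open:** I pushed it from the inside until the resistance rose at what looked like its open stop. The top view then matched the fully open position.
- **Nut:** I turned it with two quarter-turn pushes and a small third nudge. It went from about 0.05 rad to about 3.5 rad, judged from the pictures; the window is 2.54 to 4.64 rad.
- **Lever shut:** I pushed it from the outside until the force rose sharply to about 60 N at the wrist, taken to be the shut stop. That is above the 40 N limit set for the arm or gripper body, but the contact was at the fingertips and below the 120 N wrist limit.

**Last checks**
- **Lever angle:** It matched its angle at the start to within about 1°.
- **Grip on the rack:** The facing lies flush on the rack end with no visible gap, so the grip is inferred from that, the nut angle and the firm stop.
- **Rack and bystanders:** The rack, tip box, bottle and pipette had not shifted in the top view. I did not compare the low rack, beaker and tape roll, but the arm never worked near them.
- **Arm:** It was clear of everything at hand-in.
- **Poor reading:** One wrist picture was motion-blurred, so I retook it.

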